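Load the filter-drying tray into its rack

TASK

Put the perforated drying tray into the rack: slide it between the middle of the three rail pairs, sheet first and handle outside, and push it fully home so that it presses on the rubber stop at the back with about 10 newtons for a moment, then let go and leave it there. Slide it gently: the tray must never bear on the stop with more than 18 newtons or on the rack as a whole with more than 25, and leave the dish, vial and pot where they are.

Things in the scene. Friction and masses are not known exactly. Their poses are not given: they have to be found in the camera images.
- tray: Loose perforated aluminium tray, 0.16 kg, flat on the table. Sheet 110 (x) x 90 (y) x 4 mm; origin at the middle of its underside, z up, x toward the rear edge (x = +55 mm), which enters the rack first. From the edge at x = -55 mm a tongue 30 mm wide, 4 mm thick runs to x = -139 mm and carries the handle.
- handle (a point): Middle of the tray's handle, a black upright fin on the tongue: tray x = -115 mm, 24 mm above the tray's underside. The fin is 40 mm long (tray x), 10 mm thick (y) and stands from 4 to 44 mm above the underside. Grip it across y from above.
- rail_frame: Fixed aluminium frame, three pairs of C-shaped rails one above another, clamped on a four-post stand at a varying height. Origin in the mouth plane, midway between the sides, at the underside of the 112 mm high side plates; x points level into the rack, y left looking in, z up. Rail floors, on which a tray slides, at z = 10, 50 and 90 mm. The posts, at y = +-64 mm, reach 193 mm over the table.
- mouth_middle (a point): Mouth of the middle rail pair, on its floor level, midway between the rails, in the mouth plane (rail_frame 0, 0, 50 mm). Each channel is 8 mm high, 96 mm wide between its walls, 130 mm deep (x 0 to 130); its lips reach 11 mm in from the walls, the middle is open. Lead-ins (x -14 to 0 mm) widen it by about 4 mm above, below and on each side.
- stop: Stop of the middle rail pair, on the frame's rear bar; origin and axes are those of rail_frame. A screw carries a rubber pad, 34 mm wide, 18 mm high, facing the mouth. The pad's face was set somewhere between x = 84 and 112 mm: this is not measured and must be felt. The pad yields up to 5 mm when pressed; 10 N is well within its travel.
- petri_dish: Loose petri dish, 68 mm across, 12 mm high, origin under its middle: a bystander on the table right of the rack.
- vial: Loose white vial with a grey cap, 20 mm across, 56 mm high, origin under its middle: a bystander on the table left of the rack.
- tablet_pot: Loose small round white pot, 44 mm across, 29 mm high, origin under its middle: a bystander on the table in front of the pump controller.

How it is judged:
By the outcome, as a careful person would: the job done as asked, in the order asked, and still so for the second after the job is handed in, with the robot touching nothing.
It also fails if it takes over 72 s, if anything falls off the work surface, if the arm or the gripper's body presses on something with over 40 N, if the wrist force passes 120 N, or if a joint passes its speed limit or range.

ROBOT

A 6-joint arm with a two-finger parallel gripper is mounted at the origin on the work surface; the furniture and walls round the work are solid. World frame = base frame: x ahead of the robot, y to its left, z up, the work surface at z = 0. Lengths are in m, angles in rad, forces in N, time in s.
With the tool pointing down it reaches from about 0.375 to 0.9 m from the base axis. Payload 3.1 kg.
Tool frame: the origin (TCP) lies at the very end of the fingers, on their centre line; the grasp point (between the pads) lies 19 mm behind it; z points along the fingers, y is the direction in which the jaws open and shut (so a half turn about z gives the same grasp; the last joint's range is limited). The gripper opens to 87 mm and grips with 3 to 60 N. Pads are 19 mm wide; open, the fingers measure 117 mm over their backs; the gripper's body (75 mm by 190 mm) begins 51 mm behind the grasp point.
Start: joints at [-1.337, 0.527, 1.433, -0, 1.181, -0.178], TCP at [0.25, -0.573, 0.223] pointing down, gripper open.
Joint ranges: [-3.08, 3.08], [-0.75, 2.2], [0.22, 2.44], [-1.43, 4.57], [0, 2.65], [-2.85, 2.85]. Speed limits (rad/s): [2.79, 2.79, 3.14, 3.14, 3.14, 3.14].

INTERFACE

Orientations are given as a unit quaternion [x, y, z, w].
In Python, from rig import robot, optics gives the robot as it stands.
- The arm moves only by the shell command python3 -m inch 'ROWS' [FORCE]. ROWS is JSON, a list of rows, each an object of numbers: "ax", "ay", "az": the turn, a rotation vector about the tool's x, y, z in rad; "dx", "dy", "dz": the shift along the tool's x, y, z in mm; "gripper": the opening in per cent of the stroke, from 0 (shut) to 100 (fully open). In form: [{"ax": .., "ay": .., "az": .., "dx": .., "dy": .., "dz": .., "gripper": ..}, ...]. A call has 1 to 8 rows; each row shifts and turns the commanded pose from where the row before left it, along the tool's axes as they then stand; what a row does not reach is not made up. A row lasts 1/10 s, in which the tool goes at most 50 mm and 8.59 degrees, less where a joint would pass 70% of its speed; a pose out of reach is approached as far as the arm can. A call with a gripper value outside its range is refused whole. The fingers move at their own pace and stop on an object; FORCE is the grip in N (left out, the last holds). Time passes only in rows, so rows that do not move let the fingers close. It gives the time, the measured TCP pose, the force and the opening at its end, in the units of the state.
- robot.get_obs(): the state, without advancing time (a new reading comes with each control period).
- optics.camera(name): name is "side" or "top" or "wrist"; returns a dict with "img" (480x640x3 uint8, red, green, blue), "depth" (480x640 float32, m along the optical axis (not along the pixel's ray), 0 where there is no reading), "camera_matrix" (3x3 intrinsics, pixels), "position" and "attitude" of the camera in the world. Camera axes: x right, y up, looking along -z (the intrinsics and any distortion apply to the point x, -y, -z); pixel columns grow to the right and rows downward; lengths in m; the calibration is good to about 2 mm. A picture is of the moment at which its call begins.
- robot.hand_in(): hands the job in, once; it reports no verdict.
The state is a dict: "time": time; "q": joint angles; "joint_velocities": joint speeds; "joint_torque": joint torques, N m; "position": TCP position; "tool_rot": TCP orientation; "ft_force": force on the tool from outside, world axes, zero at the start; "moment": the same for the moment, N m; "grip_width": finger opening in m.
Only numpy, scipy, OpenCV 4.12 (cv2) and the standard library are available. Lean on these libraries where they do the work, as an engineer would, in place of code of your own. Each camera call takes 0.05 s, during which the arm holds its last target.

## Working session

There is one attempt and no reset: what is moved stays moved. The work goes in short steps, Python scripts to look and compute and a shell command to move; the robot and the scene stay as the last step left them, time stands still between calls to the robot, and variables do not carry over. Pictures are saved under pics/ and viewed, and the job is handed in when it is done.

```bash
ls; mkdir -p pics; cat > h.py <<'E'
import numpy as np,cv2
from rig import robot,optics
from scipy.spatial.transform import Rotation as R
def snap(n,f):
    c=optics.camera(n); cv2.imwrite('pics/'+f+'.png',c['img'][:,:,::-1]); np.savez('pics/'+f+'.npz',**{k:np.array(v) for k,v in c.items()}); return c
def load(f): return dict(np.load('pics/'+f+'.npz'))
def ray(c,u,v):
    K=c['camera_matrix']; d=np.array([(u-K[0,2])/K[0,0],-(v-K[1,2])/K[1,1],-1.])
    return np.array(c['position']),R.from_quat(c['attitude']).as_matrix()@d
def onz(c,u,v,z):
    p,d=ray(c,u,v); return p+d*(z-p[2])/d[2]
def dep(c,u,v):
    p,d=ray(c,u,v); return p+d*c['depth'][int(round(v)),int(round(u))]
E
python3 - <<'E'
from h import *
print(robot.get_obs())
for n in ['side','top','wrist']:
    c=snap(n,n+'0'); print(n,{k:v for k,v in c.items() if k not in('img','depth')})
E
```

```text
pics
{'time': 0.0, 'q': array([-1.33747589e+00,  5.28532670e-01,  1.43388859e+00, -3.03826158e-05,
        1.18138234e+00, -1.78426953e-01]), 'joint_velocities': array([ 1.13335109e-03, -4.58157198e-04,  1.15220723e-03,  3.18826933e-04,
       -6.51323846e-05,  5.24932954e-04]), 'joint_torque': array([-5.03573665e-04, -4.40045357e+01, -1.76593155e+01,  6.33445289e-02,
        5.83299925e-02, -1.69665982e-04]), 'position': array([ 0.25002209, -0.57201898,  0.22153513]), 'tool_rot': array([ 9.78880975e-01,  2.04428020e-01, -4.43800576e-05, -1.10466923e-03]), 'ft_force': array([ 1.17750188, -0.16909773,  0.52358287]), 'moment': array([-0.03543679, -0.04144743,  0.04769933]), 'grip_width': 0.08695387438551344}
side {'camera_matrix': array([[612.51426273,   0.        , 333.20817257],
       [  0.        , 612.51426273, 249.04153454],
       [  0.        ,   0.        ,   1.        ]]), 'position': array([ 0.81710448, -0.1634992 ,  0.82364158]), 'attitude': array([0.29544442, 0.09586235, 0.31203147, 0.89786378])}
top {'camera_matrix': array([[579.18394868,   0.        , 313.57277742],
       [  0.        , 579.18394868, 241.21248129],
       [  0.        ,   0.        ,   1.        ]]), 'position': array([0.42313915, 0.21725403, 1.05548388]), 'attitude': array([ 0.02961897, -0.02276839, -0.70359505,  0.70961843])}
wrist {'camera_matrix': array([[427.74614268,   0.        , 328.303599  ],
       [  0.        , 427.74614268, 235.0873583 ],
       [  0.        ,   0.        ,   1.        ]]), 'position': array([ 0.31788775, -0.54284892,  0.38377767]), 'attitude': array([-0.11258969,  0.07460813, -0.54206834,  0.82940889])}
```

View pics/side0.png

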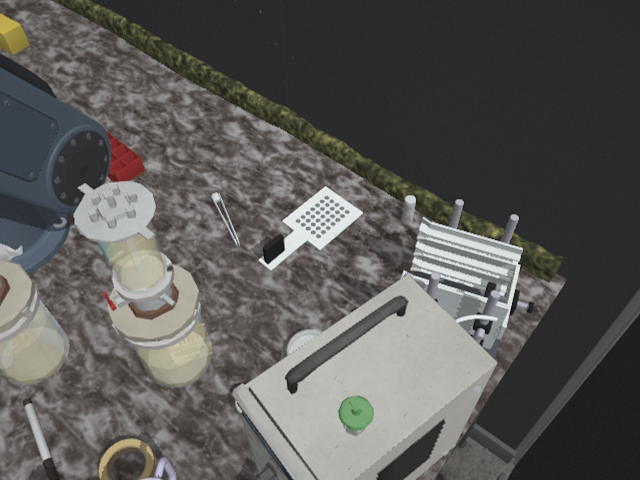

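View pics/top0.png

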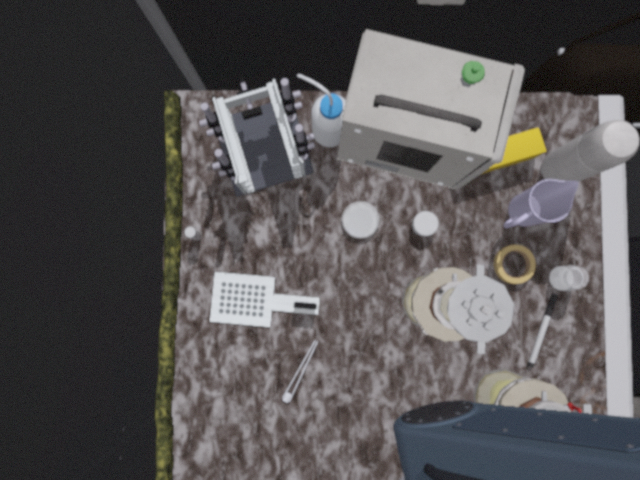

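View pics/wrist0.png

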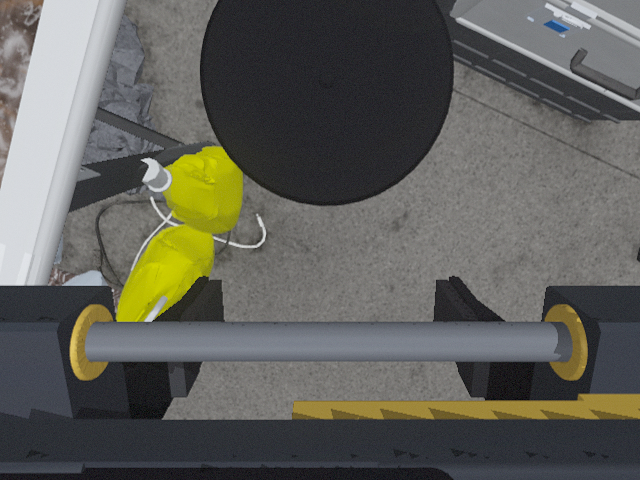

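```bash
python3 - <<'E'
from h import *
t=load('top0');s=load('side0')
a=cv2.resize(t['img'][70:340,165:405,::-1],None,fx=2.2,fy=2.2,interpolation=cv2.INTER_CUBIC);cv2.imwrite('pics/tz.png',a)
a=cv2.resize(s['img'][170:370,240:560,::-1],None,fx=2.5,fy=2.5,interpolation=cv2.INTER_CUBIC);cv2.imwrite('pics/sz.png',a)
for n,(u,v) in dict(sheet=(243,299),fin=(305,305),dish=(360,220),pot=(425,223),vial=(190,232),rack=(262,150),postL=(212,118),sh1=(216,274)).items(): print(n,onz(t,u,v,0).round(3),dep(t,u,v).round(3))
E
```

```text
sheet [0.395 0.355 0.   ] [0.395 0.354 0.007]
fin [0.385 0.242 0.   ] [0.387 0.241 0.044]
dish [0.541 0.143 0.   ] [0.54  0.144 0.014]
pot [0.537 0.024 0.   ] [0.534 0.029 0.027]
vial [0.517 0.455 0.   ] [0.512 0.443 0.054]
rack [0.67  0.325 0.   ] [0.668 0.324 0.008]
postL [0.73  0.419 0.   ] [0.687 0.391 0.146]
sh1 [0.44  0.405 0.   ] [0.44  0.405 0.003]
```

View pics/tz.png

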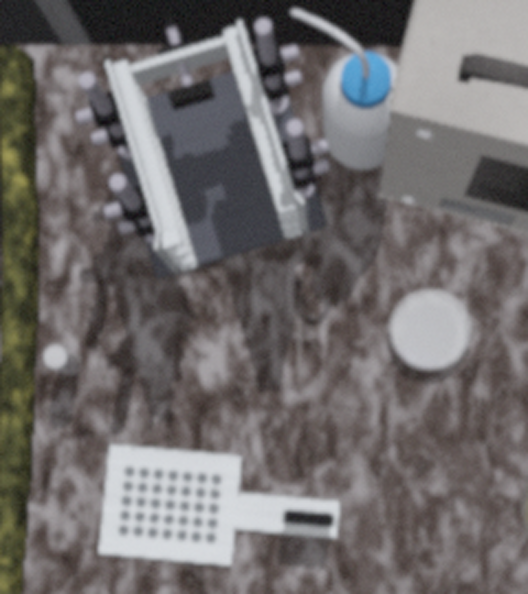

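View pics/sz.png

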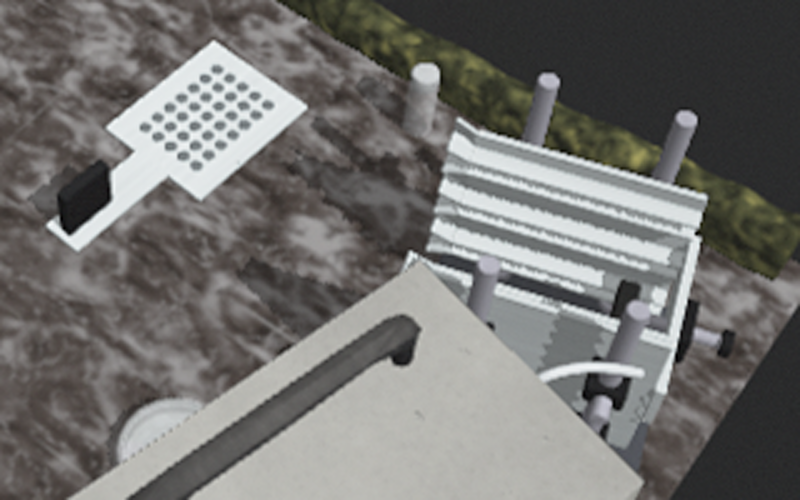

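```bash
python3 - <<'E'
from h import *
def cloud(c):
    d=c['depth'];v,u=np.mgrid[:480,:640];K=c['camera_matrix']
    P=np.stack([(u-K[0,2])/K[0,0]*d,-(v-K[1,2])/K[1,1]*d,-d],-1)
    return P@R.from_quat(c['attitude']).as_matrix().T+c['position']
for n,lo in (('top0',0),('side0',0)):
    c=load(n);P=cloud(c);ok=c['depth']>0
    m=ok&(P[...,0]>.57)&(P[...,0]<.8)&(P[...,1]>.22)&(P[...,1]<.46)&(P[...,2]>-.02)&(P[...,2]<.25)
    Z=P[m]; h,e=np.histogram(Z[:,2],bins=np.arange(-.02,.24,.005));print(n,[(round(float(b),3),int(k)) for b,k in zip(e,h)])
    # height map plot
    I=np.zeros((480,480,3),np.uint8)
    for p in Z:
        x=int(470-(p[0]-.57)*2000);y=int(470-(p[1]-.22)*2000)
        cv2.circle(I,(y,x),3,tuple(int(q) for q in cv2.applyColorMap(np.uint8([[min(255,max(0,p[2]*1200))]]),cv2.COLORMAP_JET)[0,0]),-1)
    cv2.imwrite('pics/hm_'+n+'.png',I)
E
```

```text
top0 [(-0.02, 0), (-0.015, 0), (-0.01, 77), (-0.005, 3804), (0.0, 2608), (0.005, 2903), (0.01, 329), (0.015, 32), (0.02, 11), (0.025, 16), (0.03, 11), (0.035, 12), (0.04, 33), (0.045, 52), (0.05, 17), (0.055, 128), (0.06, 289), (0.065, 160), (0.07, 35), (0.075, 46), (0.08, 90), (0.085, 124), (0.09, 108), (0.095, 248), (0.1, 298), (0.105, 172), (0.11, 132), (0.115, 122), (0.12, 417), (0.125, 329), (0.13, 42), (0.135, 765), (0.14, 547), (0.145, 218), (0.15, 308), (0.155, 30), (0.16, 28), (0.165, 30), (0.17, 29), (0.175, 32), (0.18, 41), (0.185, 59), (0.19, 191), (0.195, 34), (0.2, 0), (0.205, 0), (0.21, 0), (0.215, 0), (0.22, 0), (0.225, 0), (0.23, 0)]
side0 [(-0.02, 13), (-0.015, 26), (-0.01, 6), (-0.005, 865), (0.0, 1867), (0.005, 375), (0.01, 104), (0.015, 11), (0.02, 0), (0.025, 0), (0.03, 0), (0.035, 1), (0.04, 19), (0.045, 234), (0.05, 120), (0.055, 205), (0.06, 599), (0.065, 263), (0.07, 121), (0.075, 52), (0.08, 95), (0.085, 373), (0.09, 249), (0.095, 418), (0.1, 914), (0.105, 430), (0.11, 452), (0.115, 121), (0.12, 215), (0.125, 611), (0.13, 329), (0.135, 424), (0.14, 1076), (0.145, 494), (0.15, 568), (0.155, 74), (0.16, 88), (0.165, 89), (0.17, 79), (0.175, 97), (0.18, 112), (0.185, 114), (0.19, 251), (0.195, 65), (0.2, 14), (0.205, 0), (0.21, 0), (0.215, 0), (0.22, 0), (0.225, 0), (0.23, 0)]
```

View pics/hm_top0.png

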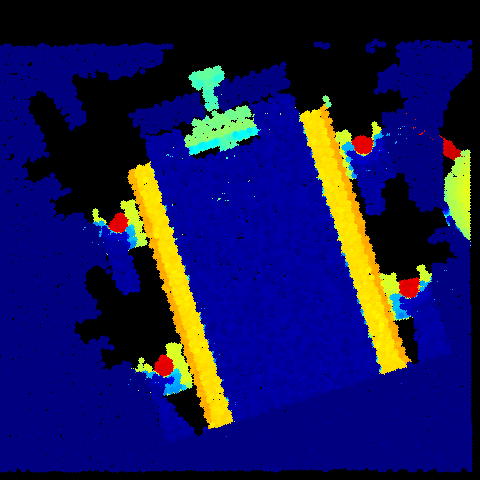

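View pics/hm_side0.png

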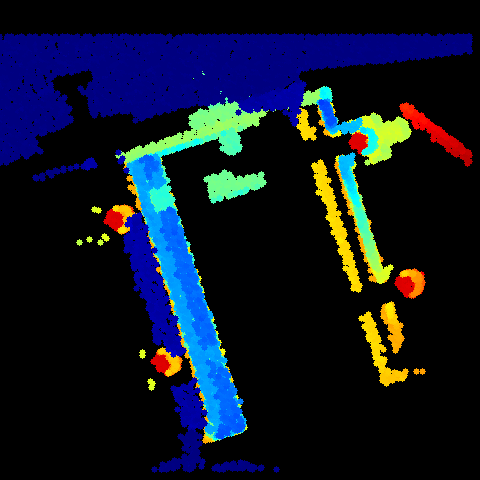

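```bash
cat >> h.py <<'E'
def cloud(c):
    d=c['depth'];v,u=np.mgrid[:480,:640];K=c['camera_matrix']
    P=np.stack([(u-K[0,2])/K[0,0]*d,-(v-K[1,2])/K[1,1]*d,-d],-1)
    return P@R.from_quat(c['attitude']).as_matrix().T+c['position']
E
python3 - <<'E'
from h import *
from scipy.optimize import minimize_scalar
def sel(c):
    P=cloud(c); m=(c['depth']>0)&(P[...,0]>.57)&(P[...,0]<.8)&(P[...,1]>.22)&(P[...,1]<.46)&(P[...,2]>.02)&(P[...,2]<.25); return P[m]
c=load('top0');Z=sel(c); T=Z[(Z[:,2]>.132)&(Z[:,2]<.158)]
def sharp(a):
    y=-T[:,0]*np.sin(a)+T[:,1]*np.cos(a);h=np.histogram(y,np.arange(y.min(),y.max(),.001))[0];return -(h.astype(float)**2).sum()
A=np.radians(np.arange(5,30,.25));a=A[np.argmin([sharp(q) for q in A])];print('yaw',np.degrees(a))
for n in('top0','side0'):
    Z=sel(load(n))
    x=Z[:,0]*np.cos(a)+Z[:,1]*np.sin(a);y=-Z[:,0]*np.sin(a)+Z[:,1]*np.cos(a)
    I=np.zeros((500,640,3),np.uint8)
    x0,y0=x.min(),y.min();print(n,x0,y0,'scale 3px/mm origin bottom right')
    t=(Z[:,2]>.13)&(Z[:,2]<.16)
    print('y hist',[(round(float(e),3),int(k)) for k,e in zip(*np.histogram(y[t],np.arange(y0,y.max(),.002)))if k>15])
    print('x hist',[(round(float(e),3),int(k)) for k,e in zip(*np.histogram(x[t],np.arange(x0,x.max(),.004)))])
    # front view y-z for mouth slices, section
    for k in range(len(Z)):
        cv2.circle(I,(int(600-(y[k]-.07)*3000),int(480-Z[k,2]*2400)),1,tuple(int(q) for q in cv2.applyColorMap(np.uint8([[min(255,max(0,(x[k]-.62)*1300))]]),cv2.COLORMAP_JET)[0,0]),-1)
    cv2.imwrite('pics/fr_'+n+'.png',I)
E
```

```text
yaw 17.75
top0 0.6596368714721628 -0.011350838689655363 scale 3px/mm origin bottom right
y hist [(0.041, 18), (0.049, 79), (0.051, 115), (0.053, 122), (0.055, 105), (0.057, 109), (0.059, 109), (0.061, 108), (0.063, 86), (0.137, 39), (0.139, 111), (0.141, 105), (0.143, 109), (0.145, 109), (0.147, 105), (0.149, 156), (0.151, 113), (0.153, 34), (0.161, 19), (0.163, 16)]
x hist [(0.66, 60), (0.664, 65), (0.668, 51), (0.672, 45), (0.676, 45), (0.68, 50), (0.684, 49), (0.688, 45), (0.692, 53), (0.696, 86), (0.7, 70), (0.704, 52), (0.708, 52), (0.712, 46), (0.716, 48), (0.72, 47), (0.724, 54), (0.728, 42), (0.732, 49), (0.736, 49), (0.74, 49), (0.744, 49), (0.748, 44), (0.752, 52), (0.756, 43), (0.76, 47), (0.764, 47), (0.768, 49), (0.772, 113), (0.776, 72), (0.78, 49), (0.784, 46), (0.788, 48), (0.792, 45), (0.796, 48), (0.8, 42), (0.804, 9), (0.808, 0), (0.812, 0), (0.816, 0), (0.82, 0), (0.824, 0), (0.828, 0), (0.832, 0), (0.836, 0)]
side0 0.663645813362941 -0.011793886053051372 scale 3px/mm origin bottom right
y hist [(0.03, 47), (0.032, 39), (0.046, 95), (0.048, 553), (0.05, 146), (0.052, 34), (0.058, 37), (0.06, 89), (0.062, 80), (0.136, 101), (0.138, 216), (0.14, 177), (0.142, 165), (0.144, 107), (0.146, 197), (0.148, 442), (0.15, 192), (0.152, 53), (0.158, 56), (0.16, 54)]
x hist [(0.664, 59), (0.668, 53), (0.672, 47), (0.676, 50), (0.68, 60), (0.684, 64), (0.688, 65), (0.692, 73), (0.696, 77), (0.7, 67), (0.704, 68), (0.708, 78), (0.712, 98), (0.716, 86), (0.72, 93), (0.724, 88), (0.728, 91), (0.732, 88), (0.736, 86), (0.74, 93), (0.744, 87), (0.748, 85), (0.752, 94), (0.756, 91), (0.76, 90), (0.764, 91), (0.768, 89), (0.772, 92), (0.776, 127), (0.78, 95), (0.784, 92), (0.788, 71), (0.792, 97), (0.796, 96), (0.8, 92), (0.804, 90), (0.808, 2), (0.812, 0), (0.816, 0), (0.82, 0), (0.824, 0), (0.828, 0), (0.832, 0), (0.836, 0), (0.84, 0)]
```

View pics/fr_side0.png

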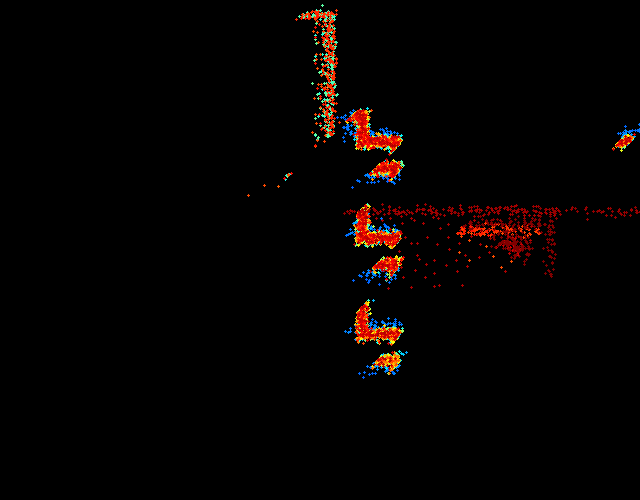

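View pics/fr_top0.png

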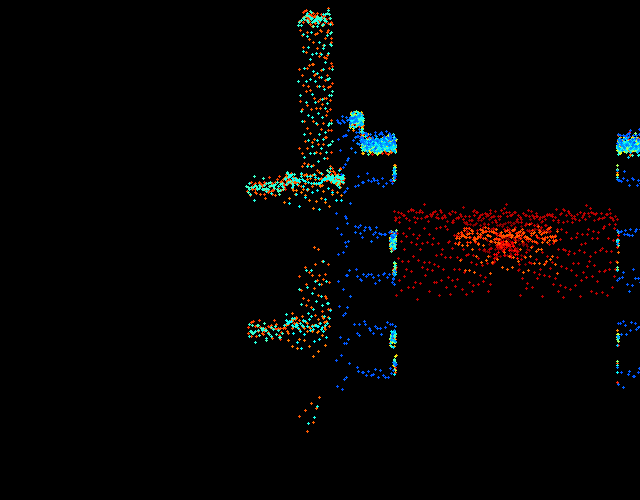

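```bash
cat > rk.py <<'E'
from h import *
def sel(c):
    P=cloud(c); m=(c['depth']>0)&(P[...,0]>.57)&(P[...,0]<.8)&(P[...,1]>.22)&(P[...,1]<.46)&(P[...,2]>.02)&(P[...,2]<.25); return P[m]
def tr(Z,a): return Z[:,0]*np.cos(a)+Z[:,1]*np.sin(a),-Z[:,0]*np.sin(a)+Z[:,1]*np.cos(a)
def rack(c,yc=.101,a0=17.75):
    a=np.radians(a0);Z=sel(c)
    for it in range(3):
        x,y=tr(Z,a);m=(Z[:,2]>.136)&(Z[:,2]<.147)&(x>.68)&(x<.80)
        out=[]
        for lo,hi,inner in((.04,.07,1),(.13,.16,-1)):
            k=m&(y>lo)&(y<hi)
            xs=[];ys=[]
            for b in np.arange(.68,.80,.006):
                kk=k&(x>=b)&(x<b+.006)
                if kk.sum()>4: xs.append(b+.003);ys.append(y[kk].max() if inner>0 else y[kk].min())
            if len(xs)>4:
                p=np.polyfit(xs,ys,1);
                for _ in range(3):
                    r=np.abs(np.polyval(p,xs)-ys);g=r<max(.0012,np.median(r)*2);p=np.polyfit(np.array(xs)[g],np.array(ys)[g],1)
                out.append((p,np.polyval(p,.74),len(xs)))
        sl=np.mean([o[0][0] for o in out]); print('slopes deg',[np.degrees(o[0][0]).round(2) for o in out],'edge y@.74',[o[1].round(4) for o in out],'n',[o[2] for o in out],'yaw',np.degrees(a).round(2))
        a+=sl
    x,y=tr(Z,a)
    pl=(Z[:,2]>.146)&(Z[:,2]<.158)&(x>.69)&(x<.8); print('plate top z',np.median(Z[pl,2]) )
    m=(Z[:,2]>.138)&(Z[:,2]<.144)&(x>.69)&(x<.8); print('top lip z',np.median(Z[m,2]))
    t=(Z[:,2]>.13)&(Z[:,2]<.16)&(np.abs(np.abs(y-yc)-.045)<.012);print('x ext',np.percentile(x[t],[0,.5,99.5,100]).round(4))
    bar=(np.abs(y-yc)<.034)&(Z[:,2]>.08)
    return a,x,y,Z
if __name__=='__main__':
    for n in('top0','side0'):
        print(n);a,x,y,Z=rack(load(n))
        m=(np.abs(y-.101)<.015)&(Z[:,2]>.07)&(Z[:,2]<.13); 
        if m.sum(): print('pad-ish x hist',[(round(float(e),3),int(k)) for k,e in zip(*np.histogram(x[m],np.arange(.73,.84,.003))) if k])
    P=cloud(load('top0'));
    print('table z near', np.median(P[200:260,215:260,2]),'sheet z',np.median(P[290:305,225:260,2]))
E
python3 rk.py
```

```text
top0
slopes deg [np.float64(-0.01), np.float64(0.05)] edge y@.74 [np.float64(0.064), np.float64(0.1383)] n [20, 20] yaw 17.75
slopes deg [np.float64(-0.03), np.float64(0.03)] edge y@.74 [np.float64(0.0637), np.float64(0.1381)] n [20, 20] yaw 17.77
slopes deg [np.float64(-0.03), np.float64(0.03)] edge y@.74 [np.float64(0.0638), np.float64(0.1381)] n [20, 20] yaw 17.77
plate top z 0.15050993037125204
top lip z 0.1398324718850431
x ext [0.6597 0.6606 0.8036 0.8049]
pad-ish x hist [(0.772, 60), (0.775, 31), (0.778, 37), (0.781, 30), (0.784, 13), (0.787, 7), (0.79, 8), (0.793, 8), (0.796, 8), (0.799, 10), (0.802, 82), (0.805, 60), (0.808, 23), (0.811, 21), (0.814, 31), (0.817, 6), (0.82, 7), (0.823, 6), (0.826, 8), (0.829, 9), (0.832, 15), (0.835, 24)]
side0
slopes deg [np.float64(0.05), np.float64(0.35)] edge y@.74 [np.float64(0.0638), np.float64(0.1369)] n [18, 20] yaw 17.75
slopes deg [np.float64(-0.18), np.float64(0.08)] edge y@.74 [np.float64(0.0612), np.float64(0.1344)] n [18, 20] yaw 17.95
slopes deg [np.float64(-0.13), np.float64(0.09)] edge y@.74 [np.float64(0.0619), np.float64(0.135)] n [18, 20] yaw 17.9
plate top z 0.15078051462826675
top lip z 0.1409403881704676
x ext [0.6638 0.665  0.8071 0.8082]
pad-ish x hist [(0.775, 16), (0.778, 39), (0.781, 31), (0.784, 19), (0.787, 12), (0.796, 7), (0.799, 12), (0.802, 13), (0.805, 27), (0.808, 56), (0.811, 38), (0.814, 28), (0.817, 38), (0.82, 25), (0.823, 13), (0.826, 13), (0.829, 15), (0.832, 11), (0.835, 14)]
table z near -0.0006112433569959164 sheet z 0.003645510203593272
```

```bash
python3 - <<'E'
from h import *
for n,box in(('top0',(200,260,130,75)),('side0',(250,180,120,95))):
    c=load(n);I=c['img'];x0,y0,w,h=box
    S=I[y0:y0+h,x0:x0+w]; hsv=cv2.cvtColor(S,cv2.COLOR_RGB2HSV)
    white=((hsv[...,2]>185)&(hsv[...,1]<45)).astype(np.uint8)
    dark=(S.max(-1)<45).astype(np.uint8)
    N=np.zeros((h,w),np.uint8)
    cs,_=cv2.findContours(white,cv2.RETR_EXTERNAL,cv2.CHAIN_APPROX_NONE);cc=max(cs,key=cv2.contourArea)
    pts=cc[:,0]+[x0,y0]
    W=np.array([onz(c,u,v,.004)[:2] for u,v in pts])
    m=np.zeros((h,w),np.uint8);cv2.drawContours(m,[cc],-1,1,-1)
    op=cv2.morphologyEx(m,cv2.MORPH_OPEN,np.ones((27,27) if n=='top0' else (25,25),np.uint8))
    vv,uu=np.nonzero(op);
    cv2.imwrite('pics/m_'+n+'.png',np.hstack([m*255,op*255,dark*255]))
    # whole contour in metric
    Wm=np.float32(W*1000);
    fill=np.array([onz(c,u+x0,v+y0,.004)[:2] for v,u in zip(*np.nonzero(m))])*1000
    cen=fill.mean(0);u_,s_,vt=np.linalg.svd(fill-cen,full_matrices=False);d=vt[0]
    if d[1]<0:d=-d
    for it in range(2):
        nrm=np.array([-d[1],d[0]]); X=(fill)@d;Y=(fill)@nrm
        # sheet side edges vs X: per bin
        xr=X.max()
        bs=np.arange(xr-95,xr-12,4);e=[(b+2,Y[(X>=b)&(X<b+4)].min(),Y[(X>=b)&(X<b+4)].max()) for b in bs];e=np.array(e)
        p1=np.polyfit(e[:,0],e[:,1],1);p2=np.polyfit(e[:,0],e[:,2],1)
        print(n,'slopes',np.degrees([p1[0],p2[0]]).round(2),'width',(e[:,2]-e[:,1]).mean(),'yaw',np.degrees(np.arctan2(d[1],d[0])).round(2))
        th=np.arctan2(d[1],d[0])+np.mean([p1[0],p2[0]]);d=np.array([np.cos(th),np.sin(th)])
    nrm=np.array([-d[1],d[0]]);X=fill@d;Y=fill@nrm
    print('yaw',np.degrees(th),'len',np.ptp(X),'expected194')
    k=(X>X.max()-100);ymid=(np.percentile(Y[k],.5)+np.percentile(Y[k],99.5))/2
    o=d*(X.max()-55)+nrm*ymid;o2=d*(X.min()+139)+nrm*ymid;print('origin',o,o2,'handle from it',(o+o2)/2-115*d)
    # fin
    cs,_=cv2.findContours(dark,cv2.RETR_EXTERNAL,cv2.CHAIN_APPROX_NONE)
    for q in sorted(cs,key=cv2.contourArea)[-2:]:
        print('dark',cv2.contourArea(q),cv2.minAreaRect(q+np.array([x0,y0])))
    P=cloud(c);md=np.zeros(P.shape[:2],bool);md[y0:y0+h,x0:x0+w]=dark>0
    F=P[md];F=F[F[:,2]>.038];print('fin top',len(F),F.mean(0),F.min(0),F.max(0))
E
```

```text
top0 slopes [-2.15 -2.06] width 87.37187287650698 yaw 87.39
top0 slopes [0.1  0.06] width 87.39719001520906 yaw 85.28
yaw 85.36337784454301 len 192.5077137571661 expected194
origin [395.12086219 355.97433547] [395.24149268 357.46173808] handle from it [385.88503442 242.09438422]
dark 0.0 ((311.0, 306.0), (1.4142134189605713, 1.4142134189605713), 45.0)
dark 1.5 ((302.43292236328125, 305.1036682128906), (11.0431547164917, 1.435610055923462), 6.34019136428833)
fin top 17 [0.38683184 0.24324569 0.04402407] [0.38525255 0.22911549 0.03928542] [0.38860583 0.25527002 0.04778731]
side0 slopes [-1.55 -1.79] width 88.64337270299418 yaw 87.19
side0 slopes [ 0.14 -0.17] width 88.74298105652413 yaw 85.52
yaw 85.50812389777245 len 194.01565581868468 expected194
origin [397.56902878 358.07558406] [397.56780265 358.05997633] handle from it [388.56187524 243.42100864]
dark 0.0 ((355.5, 237.5), (1.4142135381698608, 0.0), -135.0)
dark 268.0 ((272.9671936035156, 248.36065673828125), (15.108353614807129, 28.42418670654297), 50.19443130493164)
fin top 112 [0.40646338 0.22523398 0.07071528] [ 0.38415354 -0.1634992   0.03800506] [0.81710448 0.26062274 0.82364158]
```

```bash
python3 - <<'E'
from h import *
P=cloud(load('top0'));ok=load('top0')['depth']>0
for x in np.arange(.2,.8,.05):
    print(round(x,2),[ (lambda q: round(float(q.max()),2) if len(q) else -1)(P[...,2][ok&(P[...,0]>=x)&(P[...,0]<x+.05)&(P[...,1]>=y)&(P[...,1]<y+.05)]) for y in np.arange(.45,-.45,-.05)])
E
```

```text
0.2 [0.05, 0.0, 0.01, 0.01, 0.01, 0.01, 0.01, 0.32, 0.42, 0.49, 0.52, 0.19, 0.22, 0.22, 0.01, 0.01, 0.01, -1]
0.25 [0.04, 0.01, 0.01, 0.01, 0.01, 0.01, 0.01, 0.01, 0.41, 0.49, 0.57, 0.56, 0.47, 0.22, 0.01, 0.01, 0.01, -1]
0.3 [0.04, 0.0, 0.01, 0.01, 0.01, 0.01, 0.01, 0.01, 0.17, 0.34, 0.17, 0.01, 0.01, 0.01, 0.01, 0.01, 0.01, -1]
0.35 [0.04, 0.01, 0.01, 0.01, 0.05, 0.05, 0.01, 0.01, 0.34, 0.37, 0.35, -1, 0.01, 0.02, 0.01, 0.01, 0.01, -1]
0.4 [0.04, 0.01, 0.01, 0.01, 0.01, 0.01, 0.01, 0.0, 0.34, 0.37, 0.35, 0.0, 0.02, 0.07, 0.07, 0.01, 0.01, -1]
0.45 [0.04, 0.01, 0.0, 0.01, 0.01, 0.01, 0.0, 0.01, 0.01, 0.01, 0.01, 0.02, 0.02, 0.03, 0.07, 0.01, 0.01, -1]
0.5 [0.06, 0.06, 0.01, 0.01, 0.01, 0.0, 0.02, 0.02, 0.03, 0.04, 0.01, 0.01, 0.12, 0.13, 0.01, 0.01, 0.01, -1]
0.55 [0.05, 0.0, 0.15, 0.15, 0.01, 0.0, 0.02, 0.02, 0.01, 0.03, 0.27, 0.01, 0.12, 0.13, 0.12, 0.0, 0.01, -1]
0.6 [0.05, 0.01, 0.2, 0.15, 0.15, 0.15, 0.27, 0.27, 0.3, 0.3, 0.27, 0.06, 0.06, 0.22, 0.23, 0.21, 0.01, -1]
0.65 [0.05, 0.13, 0.2, 0.01, 0.19, 0.19, 0.27, 0.3, 0.3, 0.3, 0.27, 0.27, 0.06, 0.22, 0.23, 0.0, -0.0, -1]
0.7 [0.06, 0.01, 0.15, 0.14, 0.2, 0.2, 0.27, 0.27, 0.27, 0.32, 0.3, 0.27, 0.0, 0.05, 0.01, 0.01, 0.01, -1]
0.75 [0.06, 0.0, 0.1, 0.11, 0.15, 0.01, 0.27, 0.27, 0.27, 0.27, -1, -1, 0.0, 0.01, 0.04, 0.04, 0.04, 0.04]
0.8 [-1, -1, -1, -1, -1, -1, -1, -1, -1, -1, -1, -1, -1, -1, 0.05, 0.05, 0.05, 0.04]
```

```bash
python3 -m inch '[{"dz":-44},{"dz":-44},{"dz":-44},{"dz":-44},{"dz":-44},{"dx":38,"dy":-27},{"dx":38,"dy":-27},{"dx":38,"dy":-27}]'
python3 -m inch '[{"dx":38,"dy":-27},{"dx":38,"dy":-27},{"dx":38,"dy":-27},{"dx":38,"dy":-27},{"dx":38,"dy":-27},{"dx":38,"dy":-27},{"dx":38,"dy":-27},{"dx":38,"dy":-27}]'
```

```text
invalid input
invalid input
```

```bash
python3 -m inch '[{"ax":0,"ay":0,"az":0,"dx":0,"dy":0,"dz":-44,"gripper":100},{"ax":0,"ay":0,"az":0,"dx":0,"dy":0,"dz":-44,"gripper":100},{"ax":0,"ay":0,"az":0,"dx":0,"dy":0,"dz":-44,"gripper":100},{"ax":0,"ay":0,"az":0,"dx":0,"dy":0,"dz":-44,"gripper":100},{"ax":0,"ay":0,"az":0,"dx":0,"dy":0,"dz":-44,"gripper":100}]'
```

```text
time: 0.65
position: [0.2501, -0.5722, 0.444]
tool_rot: [0.979, 0.204, 0.0, -0.0]
ft_force: [0.5, -1.1, 0.1]
grip_width: 0.0875
```

```bash
python3 -m inch '[{"ax":0,"ay":0,"az":0,"dx":38,"dy":-27,"dz":0,"gripper":100},{"ax":0,"ay":0,"az":0,"dx":38,"dy":-27,"dz":0,"gripper":100},{"ax":0,"ay":0,"az":0,"dx":38,"dy":-27,"dz":0,"gripper":100},{"ax":0,"ay":0,"az":0,"dx":38,"dy":-27,"dz":0,"gripper":100},{"ax":0,"ay":0,"az":0,"dx":38,"dy":-27,"dz":0,"gripper":100},{"ax":0,"ay":0,"az":0,"dx":38,"dy":-27,"dz":0,"gripper":100}]'
```

```text
time: 1.25
position: [0.3948, -0.3311, 0.4423]
tool_rot: [0.979, 0.204, -0.0, -0.0]
ft_force: [1.0, 0.3, 0.3]
grip_width: 0.0867
```

```bash
python3 -m inch '[{"ax":0,"ay":0,"az":0,"dx":38,"dy":-27,"dz":0,"gripper":100},{"ax":0,"ay":0,"az":0,"dx":38,"dy":-27,"dz":0,"gripper":100},{"ax":0,"ay":0,"az":0,"dx":38,"dy":-27,"dz":0,"gripper":100},{"ax":0,"ay":0,"az":0,"dx":38,"dy":-27,"dz":0,"gripper":100},{"ax":0,"ay":0,"az":0,"dx":38,"dy":-27,"dz":0,"gripper":100},{"ax":0,"ay":0,"az":0,"dx":38,"dy":-27,"dz":0,"gripper":100},{"ax":0,"ay":0,"az":0,"dx":38,"dy":-27,"dz":0,"gripper":100}]'
```

```text
time: 1.95
position: [0.5629, -0.0514, 0.4423]
tool_rot: [0.979, 0.204, -0.0, -0.0]
ft_force: [1.0, -0.7, 0.5]
grip_width: 0.087
```

```bash
python3 -m inch '[{"ax":0,"ay":0,"az":0,"dx":-6.2,"dy":-48.5,"dz":0,"gripper":100},{"ax":0,"ay":0,"az":0,"dx":-6.2,"dy":-48.5,"dz":0,"gripper":100},{"ax":0,"ay":0,"az":0,"dx":-6.2,"dy":-48.5,"dz":0,"gripper":100},{"ax":0,"ay":0,"az":0,"dx":-6.2,"dy":-48.5,"dz":0,"gripper":100},{"ax":0,"ay":0,"az":0,"dx":-6.2,"dy":-48.5,"dz":0,"gripper":100},{"ax":0,"ay":0,"az":0,"dx":-6.2,"dy":-48.5,"dz":0,"gripper":100},{"ax":0,"ay":0,"az":0,"dx":-6.2,"dy":-48.5,"dz":0,"gripper":100},{"ax":0,"ay":0,"az":0,"dx":0,"dy":0,"dz":0,"gripper":100}]'; python3 - <<'E'
from h import *
c=snap('wrist','w1');print(c['position'])
E
```

```text
time: 2.75
position: [0.3828, 0.2445, 0.4426]
tool_rot: [0.978, 0.209, -0.001, -0.001]
ft_force: [0.1, -0.4, 0.2]
grip_width: 0.0872
[0.45057428 0.27426896 0.60467377]
```

View pics/w1.png

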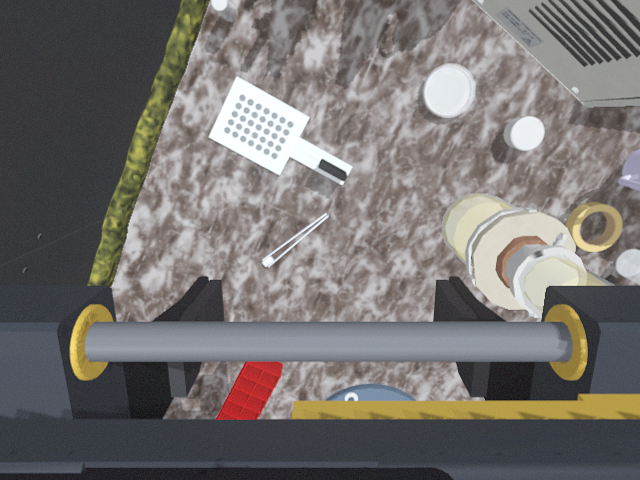

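```bash
cat > tr.py <<'E'
from h import *
def tray(c,box,thr=185):
    x0,y0,w,h=box;S=c['img'][y0:y0+h,x0:x0+w];hsv=cv2.cvtColor(S,cv2.COLOR_RGB2HSV)
    white=((hsv[...,2]>thr)&(hsv[...,1]<45)).astype(np.uint8)
    white=cv2.morphologyEx(white,cv2.MORPH_OPEN,np.ones((3,3),np.uint8))
    cs,_=cv2.findContours(white,cv2.RETR_EXTERNAL,cv2.CHAIN_APPROX_NONE);cc=max(cs,key=cv2.contourArea)
    m=np.zeros((h,w),np.uint8);cv2.drawContours(m,[cc],-1,1,-1)
    fill=np.array([onz(c,u+x0,v+y0,.004)[:2] for v,u in zip(*np.nonzero(m))])*1000
    r=np.radians(85.4);d=np.array([np.cos(r),np.sin(r)])
    for it in range(3):
        nrm=np.array([-d[1],d[0]]);X=fill@d;Y=fill@nrm;xr=X.max()
        e=np.array([(b+2,Y[(X>=b)&(X<b+4)].min(),Y[(X>=b)&(X<b+4)].max()) for b in np.arange(xr-95,xr-12,4)])
        p=[np.polyfit(e[:,0],e[:,i],1)[0] for i in(1,2)];th=np.arctan2(d[1],d[0])+np.mean(p);d=np.array([np.cos(th),np.sin(th)])
    X=fill@d;Y=fill@np.array([-d[1],d[0]]);nrm=np.array([-d[1],d[0]]);k=X>X.max()-100
    ym=(np.percentile(Y[k],.5)+np.percentile(Y[k],99.5))/2
    o=d*((X.max()-55+X.min()+139)/2)+nrm*ym
    print('yaw',np.degrees(th),'len',np.ptp(X),'wid',np.ptp(Y[k]),'handle',o-115*d)
    D=(S.max(-1)<60).astype(np.uint8);cs,_=cv2.findContours(D,cv2.RETR_EXTERNAL,cv2.CHAIN_APPROX_NONE);q=max(cs,key=cv2.contourArea)
    (cx,cy),sz,an=cv2.minAreaRect(q);cx+=x0;cy+=y0;print('fin px',cx,cy,sz,an,'at z .044',onz(c,cx,cy,.044),'depth',dep(c,cx,cy))
E
python3 - <<'E'
from tr import *
tray(load('w1'),(195,60,165,135))
E
```

```text
yaw 82.53846852339953 len 227.98121085135847 wid 93.49806721103784 handle [384.06849811 259.60413168]Traceback (most recent call last):
  File "<stdin>", line 2, in <module>
  File "tr.py", line 18, in tray
    D=(S.max(-1)<60).astype(np.uint8);cs,_=cv2.findContours(D,cv2.RETR_EXTERNAL,cv2.CHAIN_APPROX_NONE);q=max(cs,key=cv2.contourArea)
                                                                                                         ~~~^^^^^^^^^^^^^^^^^^^^^^^^
ValueError: max() iterable argument is empty
```

```bash
python3 -m inch '[{"ax":0,"ay":0,"az":-0.134,"dx":0,"dy":0,"dz":24,"gripper":100},{"ax":0,"ay":0,"az":-0.134,"dx":0,"dy":0,"dz":24,"gripper":100},{"ax":0,"ay":0,"az":-0.134,"dx":0,"dy":0,"dz":24,"gripper":100},{"ax":0,"ay":0,"az":-0.134,"dx":0,"dy":0,"dz":24,"gripper":100},{"ax":0,"ay":0,"az":-0.134,"dx":0,"dy":0,"dz":24,"gripper":100},{"ax":0,"ay":0,"az":-0.134,"dx":0,"dy":0,"dz":24,"gripper":100},{"ax":0,"ay":0,"az":-0.134,"dx":0,"dy":0,"dz":24,"gripper":100},{"ax":0,"ay":0,"az":-0.134,"dx":0,"dy":0,"dz":24,"gripper":100}]';python3 -m inch '[{"ax":0,"ay":0,"az":0,"dx":0,"dy":0,"dz":0,"gripper":100},{"ax":0,"ay":0,"az":0,"dx":0,"dy":0,"dz":0,"gripper":60}]'; python3 - <<'E'
from h import *
c=snap('wrist','w2');print(c['position'],robot.get_obs()['q'],robot.get_obs()['tool_rot'])
E
```

```text
time: 3.6
position: [0.3877, 0.239, 0.2495]
tool_rot: [0.736, 0.677, -0.0, 0.0]
ft_force: [0.3, 0.0, 0.4]
grip_width: 0.0869
time: 3.8
position: [0.3875, 0.2396, 0.2506]
tool_rot: [0.739, 0.674, -0.0, -0.0]
ft_force: [0.8, 0.2, -0.3]
grip_width: 0.0838
[0.39484024 0.31290663 0.41263242] [ 3.08281878e-01  2.59508406e-01  1.80377608e+00 -2.20469716e-04
  1.07687654e+00  3.99042380e-01] [7.38421095e-01 6.74339503e-01 6.09501644e-04 3.87718777e-04]
```

View pics/w2.png

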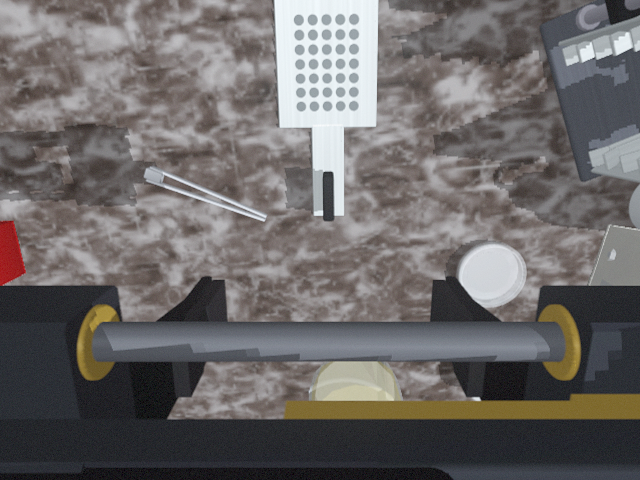

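```bash
python3 - <<'E'
from h import *
c=load('w2');S=c['img'];P=cloud(c)
D=np.zeros((480,640),np.uint8);D[150:240,305:350]=(S[150:240,305:350].max(-1)<70)
F=P[(D>0)&(P[...,2]>.038)&(P[...,2]<.05)];
print('fin top depth: n',len(F),'mean',F.mean(0),'mid',(F.min(0)+F.max(0))/2,np.ptp(F,0))
v,u=np.nonzero(D);print(u.min(),u.max(),v.min(),v.max(),(u.mean(),v.mean()))
vv=np.arange(180,215);print('fin side edges',[ (np.nonzero(D[q])[0].min(),np.nonzero(D[q])[0].max()) for q in (178,185,195,205,212)])
# sheet edges
g=cv2.cvtColor(S,cv2.COLOR_RGB2GRAY).astype(int)
for q in (20,60,100,135,150,160): 
    r=np.nonzero(g[q,260:395]>205)[0]+260;a,b=onz(c,r.min()-.5,q,.004),onz(c,r.max()+.5,q,.004);print(q,r.min(),r.max(),a[:2].round(4),b[:2].round(4),((a+b)/2)[:2].round(4))
print('end of tongue',[onz(c,337,q,.004)[:2].round(4) for q in (126,215)])
o=robot.get_obs();print(o['position'],R.from_quat(o['tool_rot']).as_matrix().round(4))
print('sheet z',np.median(P[30:110,282:292,2]),'table z',np.median(P[240:270,300:420,2]))
E
```

```text
fin top depth: n 366 mean [0.38766615 0.24183059 0.04372686] mid [0.38778766 0.24328206 0.04240244] [0.0111448  0.03862489 0.00798887]
323 333 172 220 (np.float64(327.52450980392155), np.float64(197.65441176470588))
fin side edges [(np.int64(323), np.int64(332)), (np.int64(323), np.int64(332)), (np.int64(323), np.int64(332)), (np.int64(323), np.int64(332)), (np.int64(324), np.int64(332))]
20 275 377 [0.3554 0.397 ] [0.4446 0.3889] [0.4   0.393]
60 277 376 [0.3532 0.3646] [0.4418 0.3566] [0.3975 0.3606]
100 279 376 [0.3508 0.3307] [0.4398 0.3227] [0.3953 0.3267]
135 313 343 [0.3786 0.297 ] [0.4073 0.2944] [0.3929 0.2957]
150 313 343 [0.3772 0.2833] [0.4062 0.2807] [0.3917 0.282 ]
160 313 343 [0.3763 0.2741] [0.4054 0.2714] [0.3909 0.2728]
end of tongue [array([0.402, 0.303]), array([0.3948, 0.2189])]
[0.38799861 0.23998163 0.25130609] [[ 9.050e-02  9.959e-01  1.400e-03]
 [ 9.959e-01 -9.050e-02  2.000e-04]
 [ 4.000e-04  1.400e-03 -1.000e+00]]
sheet z 0.004052804114690833 table z 4.7742295425451386e-05
```

```bash
python3 -m inch '[{"ax":0,"ay":0,"az":-0.013,"dx":3,"dy":0,"dz":40,"gripper":45},{"ax":0,"ay":0,"az":0,"dx":0,"dy":0,"dz":45,"gripper":45},{"ax":0,"ay":0,"az":0,"dx":0,"dy":0,"dz":45,"gripper":45},{"ax":0,"ay":0,"az":0,"dx":0,"dy":0,"dz":45,"gripper":45},{"ax":0,"ay":0,"az":0,"dx":0,"dy":0,"dz":35,"gripper":45},{"ax":0,"ay":0,"az":0,"dx":0,"dy":0,"dz":20,"gripper":45},{"ax":0,"ay":0,"az":0,"dx":0,"dy":0,"dz":8,"gripper":45},{"ax":0,"ay":0,"az":0,"dx":0,"dy":0,"dz":0,"gripper":45}]'; python3 - <<'E'
from h import *
c=snap('wrist','w3');o=robot.get_obs();print(o['position'],o['tool_rot'],o['ft_force'])
E
```

```text
time: 4.65
position: [0.3881, 0.2436, 0.0125]
tool_rot: [0.733, 0.68, 0.0, 0.0]
ft_force: [0.1, -0.2, 0.4]
grip_width: 0.0392
[0.38832847 0.2437065  0.01323551] [7.33054347e-01 6.80169297e-01 9.24973843e-04 4.42677343e-04] [0.71352095 0.17929561 0.73758772]
```

View pics/w3.png

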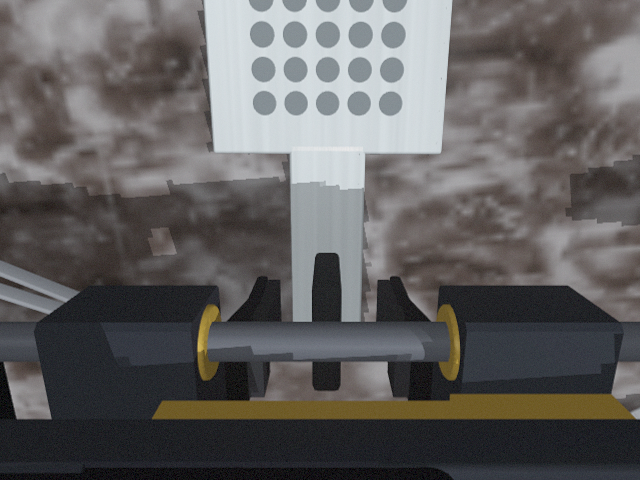

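```bash
python3 -m inch '[{"ax":0,"ay":0,"az":0,"dx":0,"dy":0,"dz":0,"gripper":0},{"ax":0,"ay":0,"az":0,"dx":0,"dy":0,"dz":0,"gripper":0},{"ax":0,"ay":0,"az":0,"dx":0,"dy":0,"dz":0,"gripper":0},{"ax":0,"ay":0,"az":0,"dx":0,"dy":0,"dz":0,"gripper":0},{"ax":0,"ay":0,"az":0,"dx":0,"dy":0,"dz":0,"gripper":0},{"ax":0,"ay":0,"az":0,"dx":0,"dy":0,"dz":0,"gripper":0}]' 50
```

```text
time: 5.3
position: [0.3873, 0.2435, 0.013]
tool_rot: [0.733, 0.68, 0.0, 0.0]
ft_force: [1.3, -0.4, 4.0]
grip_width: 0.0098
```

```bash
python3 -m inch '[{"ax":0,"ay":0,"az":0,"dx":0,"dy":0,"dz":-10,"gripper":0},{"ax":0,"ay":0,"az":0,"dx":0,"dy":0,"dz":-20,"gripper":0},{"ax":0,"ay":0,"az":0,"dx":0,"dy":0,"dz":-20,"gripper":0},{"ax":0,"ay":0,"az":0,"dx":0,"dy":0,"dz":-20,"gripper":0},{"ax":0,"ay":0,"az":0,"dx":0,"dy":0,"dz":-20,"gripper":0},{"ax":0,"ay":0,"az":0,"dx":0,"dy":0,"dz":-10,"gripper":0},{"ax":0,"ay":0,"az":0,"dx":0,"dy":0,"dz":0,"gripper":0}]'; python3 - <<'E'
from h import *
c=snap('wrist','w4');c=snap('top','t4');c=snap('side','s4');o=robot.get_obs();print(o['position'],o['tool_rot'],o['ft_force'],o['moment'])
E
```

```text
time: 6.0
position: [0.3875, 0.2436, 0.1137]
tool_rot: [0.733, 0.681, 0.001, 0.001]
ft_force: [0.4, 0.6, -1.8]
grip_width: 0.0097
[0.38630693 0.24313033 0.11189594] [ 7.32747124e-01  6.80500444e-01 -8.25205192e-04 -3.42646207e-04] [-0.04651118  0.21277568 -2.0436179 ] [-0.15010253 -0.08458886  0.00593254]
```

View pics/s4.png

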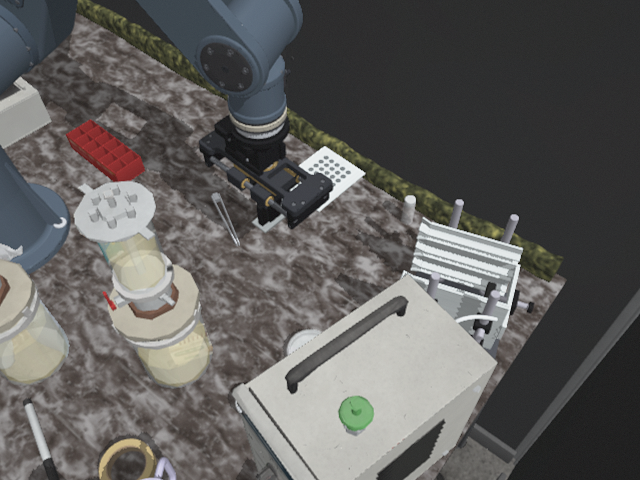

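View pics/w4.png

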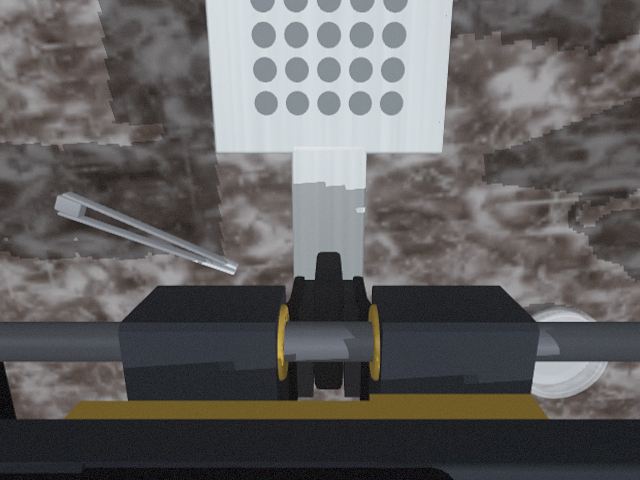

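```bash
python3 -m inch '[{"ax":0,"ay":0,"az":0.11,"dx":0,"dy":0,"dz":0,"gripper":0},{"ax":0,"ay":0,"az":0.14,"dx":0,"dy":0,"dz":0,"gripper":0},{"ax":0,"ay":0,"az":0.14,"dx":0,"dy":0,"dz":0,"gripper":0},{"ax":0,"ay":0,"az":0.14,"dx":0,"dy":0,"dz":0,"gripper":0},{"ax":0,"ay":0,"az":0.14,"dx":0,"dy":0,"dz":0,"gripper":0},{"ax":0,"ay":0,"az":0.14,"dx":0,"dy":0,"dz":0,"gripper":0},{"ax":0,"ay":0,"az":0.14,"dx":0,"dy":0,"dz":0,"gripper":0},{"ax":0,"ay":0,"az":0.14,"dx":0,"dy":0,"dz":0,"gripper":0}]'; python3 -m inch '[{"ax":0,"ay":0,"az":0.095,"dx":0,"dy":0,"dz":0,"gripper":0},{"ax":0,"ay":0,"az":0,"dx":0,"dy":0,"dz":0,"gripper":0},{"ax":0,"ay":0,"az":0,"dx":0,"dy":0,"dz":0,"gripper":0}]'; python3 - <<'E'
from h import *
c=snap('wrist','w5');c=snap('top','t5');c=snap('side','s5');o=robot.get_obs();print(o['position'],o['tool_rot'],o['ft_force'],o['moment'],o['q'])
E
```

```text
time: 6.95
position: [0.386, 0.2431, 0.1113]
tool_rot: [0.98, 0.199, -0.002, 0.0]
ft_force: [1.5, -0.2, -2.8]
grip_width: 0.0097
time: 7.25
position: [0.3863, 0.2432, 0.1118]
tool_rot: [0.988, 0.156, -0.001, 0.0]
ft_force: [-0.5, 0.8, -1.1]
grip_width: 0.0096
[0.38673637 0.24330286 0.11221813] [ 9.87792510e-01  1.55774659e-01 -4.58071443e-04  5.88519045e-05] [-0.43191401 -0.41683983 -2.07286268] [-0.03438007  0.14529026 -0.02924057] [3.16139945e-01 4.95894597e-01 1.94933323e+00 4.59509378e-05
 6.97288033e-01 1.57407772e+00]
```

View pics/t5.png

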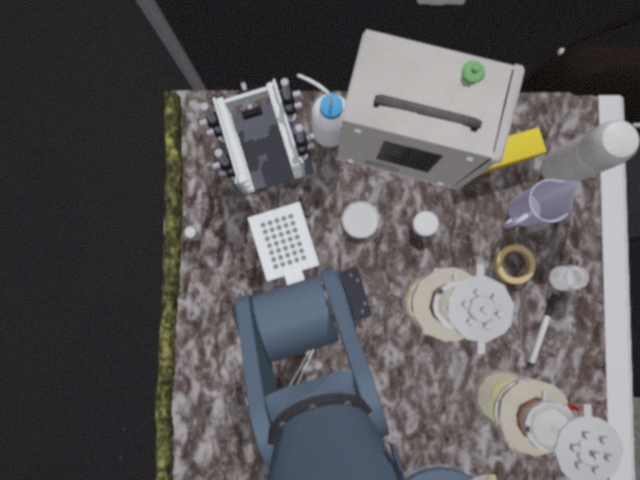

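View pics/w5.png

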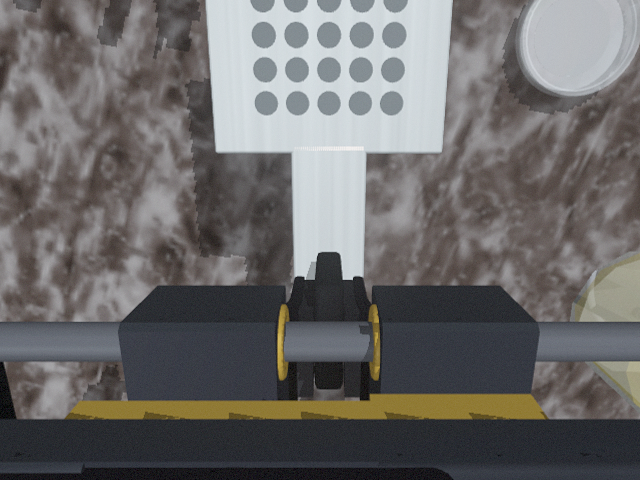

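View pics/s5.png

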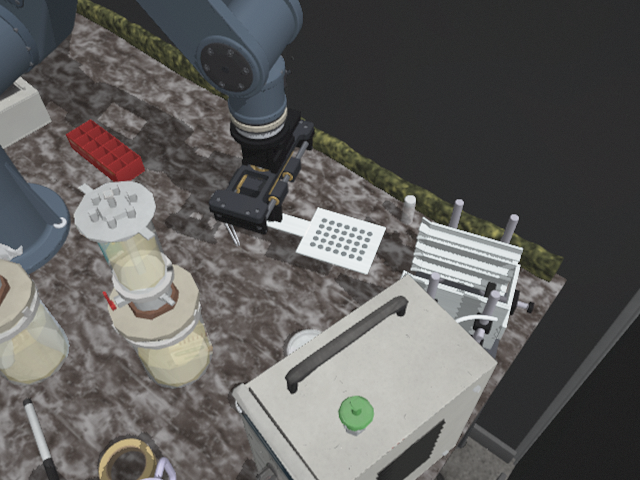

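```bash
cat > mt.py <<'E'
from rk import *
import sys
def sheet(f,a=np.radians(17.8),zr=(.085,.115),xr=(.48,.66)):
    c=load(f);P=cloud(c);hs=cv2.cvtColor(c['img'],cv2.COLOR_RGB2HSV)
    x=P[...,0]*np.cos(a)+P[...,1]*np.sin(a);y=-P[...,0]*np.sin(a)+P[...,1]*np.cos(a);z=P[...,2]
    m=(c['depth']>0)&(z>zr[0])&(z<zr[1])&(x>xr[0])&(x<xr[1])&(y>.03)&(y<.2)&(hs[...,2]>60)
    X,Y,Z=x[m],y[m],z[m];A=np.c_[X-.55,Y-.1,np.ones(len(X))];p=np.linalg.lstsq(A,Z,rcond=None)[0]
    r=Z-A@p;g=np.abs(r)<.003;p=np.linalg.lstsq(A[g],Z[g],rcond=None)[0]
    xf=np.percentile(X,99.7)
    b=[];
    for q in np.arange(xf-.095,xf-.012,.006):
        k=(X>=q)&(X<q+.006)
        if k.sum()>8:b.append((q+.003,np.percentile(Y[k],1),np.percentile(Y[k],99)))
    b=np.array(b);p1=np.polyfit(b[:,0],b[:,1],1);p2=np.polyfit(b[:,0],b[:,2],1)
    print(f,'n',len(X),'front',xf.round(4),'yaw err deg',np.degrees([p1[0],p2[0]]).round(2),'edges@mid',(np.polyval(p1,xf-.055)).round(4),np.polyval(p2,xf-.055).round(4),'mid',((np.polyval(p1,xf-.055)+np.polyval(p2,xf-.055))/2).round(4),'pitch deg',np.degrees(p[0]).round(2),'roll',np.degrees(p[1]).round(2),'z mid',(p[2]+p[0]*(xf-.055-.55)).round(4),'z front',(p[2]+p[0]*(xf-.55)).round(4))
if __name__=='__main__':
    for f in sys.argv[1:]:sheet(f)
E
python3 mt.py t5 s5
python3 - <<'E'
from rk import *
a=np.radians(17.8)
for n,yc in(('top0',.101),('side0',.0990)):
    Z=sel(load(n));x,y=tr(Z,a)
    for lo,hi,lab in((.147,.158,'plate'),(.136,.1465,'lip3 up'),(.096,.106,'lip2 up'),(.084,.094,'lip2 low'),(.056,.0665,'lip1 up')):
        for s in(-1,1):
            m=(Z[:,2]>lo)&(Z[:,2]<hi)&(x>.69)&(x<.79)&(s*(y-yc)>.036)&(s*(y-yc)<.06)
            if m.sum()>10: print(n,lab,s,m.sum(),'z pct',np.percentile(Z[m,2],[5,25,50,75,95]).round(4),'y',np.percentile(y[m],[2,98]).round(4))
    # section in y 
    m=(x>.69)&(x<.79);
E
```

```text
t5 n 3766 front 0.6095 yaw err deg [-0.01  0.05] edges@mid 0.0696 0.1572 mid 0.1134 pitch deg -0.27 roll -0.06 z mid 0.1019 z front 0.1017
s5 n 3942 front 0.6133 yaw err deg [-0.04  0.24] edges@mid 0.0682 0.1562 mid 0.1122 pitch deg -0.23 roll 0.14 z mid 0.1031 z front 0.1029
top0 plate -1 157 z pct [0.1482 0.1496 0.1506 0.1517 0.153 ] y [0.0419 0.0526]
top0 plate 1 166 z pct [0.1476 0.1495 0.1503 0.1515 0.153 ] y [0.1485 0.16  ]
top0 lip3 up -1 417 z pct [0.1371 0.1384 0.1394 0.1405 0.1423] y [0.0525 0.0633]
top0 lip3 up 1 449 z pct [0.1371 0.1384 0.1396 0.1408 0.1427] y [0.1376 0.1589]
top0 lip2 up -1 14 z pct [0.0974 0.0979 0.0988 0.0997 0.1012] y [0.0632 0.0636]
top0 lip2 up 1 64 z pct [0.0966 0.0981 0.0995 0.1003 0.1019] y [0.1374 0.1393]
top0 lip2 low 1 25 z pct [0.0856 0.0869 0.0876 0.0892 0.0903] y [0.1374 0.1604]
top0 lip1 up -1 51 z pct [0.0586 0.0607 0.0632 0.065  0.066 ] y [0.0413 0.0635]
top0 lip1 up 1 63 z pct [0.0572 0.0581 0.0596 0.0607 0.0638] y [0.1374 0.1609]
side0 plate -1 255 z pct [0.1477 0.1494 0.1509 0.1518 0.1536] y [0.0468 0.0522]
side0 plate 1 341 z pct [0.1475 0.1491 0.1507 0.1518 0.1537] y [0.1467 0.1587]
side0 lip3 up -1 369 z pct [0.1373 0.1396 0.1412 0.1429 0.1458] y [0.0471 0.0628]
side0 lip3 up 1 719 z pct [0.1387 0.14   0.1411 0.1424 0.1453] y [0.1364 0.1502]
side0 lip2 up -1 79 z pct [0.0972 0.0987 0.1011 0.1037 0.1053] y [0.0469 0.0501]
side0 lip2 up 1 655 z pct [0.0984 0.1001 0.101  0.1022 0.105 ] y [0.1367 0.1502]
side0 lip2 low -1 54 z pct [0.0846 0.0868 0.089  0.0908 0.093 ] y [0.0471 0.05  ]
side0 lip2 low 1 314 z pct [0.0867 0.0888 0.0897 0.0906 0.092 ] y [0.1361 0.1444]
side0 lip1 up 1 582 z pct [0.0586 0.06   0.0611 0.0624 0.0657] y [0.1366 0.15  ]
```

```bash
python3 -m inch '[{"ax":0,"ay":0,"az":0,"dx":8,"dy":6,"dz":4,"gripper":0},{"ax":0,"ay":0,"az":0,"dx":10,"dy":6.5,"dz":4,"gripper":0},{"ax":0,"ay":0,"az":0,"dx":10,"dy":0,"dz":0,"gripper":0},{"ax":0,"ay":0,"az":0,"dx":10,"dy":0,"dz":0,"gripper":0},{"ax":0,"ay":0,"az":0,"dx":5,"dy":0,"dz":0,"gripper":0},{"ax":0,"ay":0,"az":0,"dx":0,"dy":0,"dz":0,"gripper":0},{"ax":0,"ay":0,"az":0,"dx":0,"dy":0,"dz":0,"gripper":0}]'; python3 - <<'E'
from h import *
c=snap('wrist','w6');c=snap('top','t6');c=snap('side','s6');o=robot.get_obs();print(o['position'],o['tool_rot'],o['ft_force'],o['moment'],o['q'])
for n in'ts':
    I=load(n+'6')['img'][:,:,::-1];I=I[90:300,180:340] if n=='t' else I[160:360,290:560];cv2.imwrite('pics/z6%s.png'%n,cv2.resize(I,None,fx=2.8,fy=2.8,interpolation=cv2.INTER_CUBIC))
E
python3 - <<'E'
from mt import *
sheet('t6',zr=(.078,.105),xr=(.53,.655));sheet('s6',zr=(.078,.105),xr=(.53,.659))
E
```

```text
time: 8.1
position: [0.4313, 0.2447, 0.1045]
tool_rot: [0.988, 0.155, -0.0, 0.0]
ft_force: [0.4, -0.4, -1.4]
grip_width: 0.0095
[0.43099515 0.24463186 0.10452076] [ 9.87844835e-01  1.55442477e-01 -4.63796226e-04  5.72820866e-05] [ 0.36303757  0.68124376 -1.57904008] [-0.01382994  0.17737754  0.03362841] [2.90351385e-01 5.45267852e-01 1.86054719e+00 1.58464518e-05
 7.36712190e-01 1.54898522e+00]
t6 n 3332 front 0.6522 yaw err deg [0.11 0.06] edges@mid 0.0572 0.1448 mid 0.101 pitch deg -0.42 roll 0.14 z mid 0.0945 z front 0.0941
s6 n 3947 front 0.6557 yaw err deg [0.43 0.01] edges@mid 0.056 0.1441 mid 0.1 pitch deg -0.17 roll 0.09 z mid 0.0956 z front 0.0954
```

View pics/z6t.png

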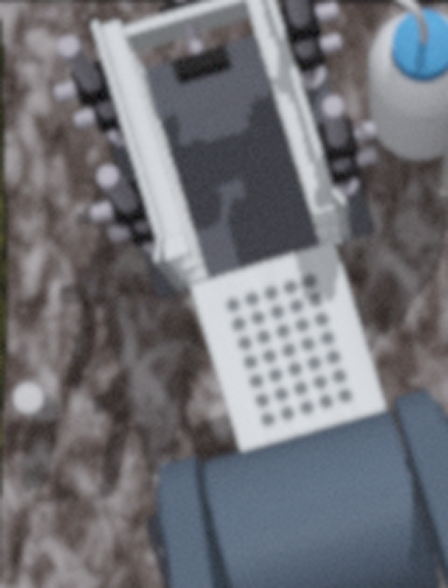

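View pics/z6s.png

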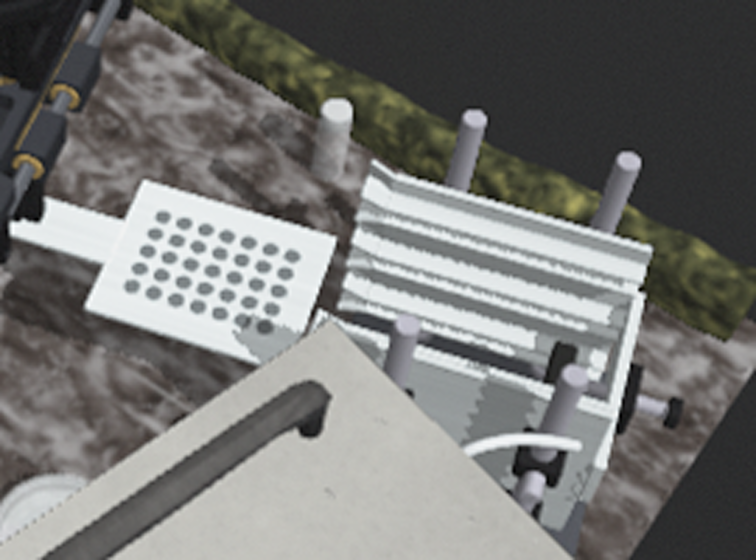

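```bash
python3 -m inch '[{"ax":0,"ay":0,"az":0,"dx":6,"dy":0,"dz":0,"gripper":0},{"ax":0,"ay":0,"az":0,"dx":6,"dy":0,"dz":0,"gripper":0},{"ax":0,"ay":0,"az":0,"dx":6,"dy":0,"dz":0,"gripper":0},{"ax":0,"ay":0,"az":0,"dx":4,"dy":0,"dz":0,"gripper":0}]';python3 -m inch '[{"ax":0,"ay":0,"az":0,"dx":3,"dy":0,"dz":0,"gripper":0},{"ax":0,"ay":0,"az":0,"dx":3,"dy":0,"dz":0,"gripper":0},{"ax":0,"ay":0,"az":0,"dx":3,"dy":0,"dz":0,"gripper":0}]'
```

```text
time: 8.65
position: [0.4539, 0.2518, 0.1047]
tool_rot: [0.988, 0.155, 0.001, -0.0]
ft_force: [0.3, -0.0, -2.1]
grip_width: 0.0093
time: 8.95
position: [0.4613, 0.2542, 0.1045]
tool_rot: [0.988, 0.155, -0.0, 0.0]
ft_force: [0.5, -1.0, -2.6]
grip_width: 0.0095
```

```bash
python3 -m inch '[{"ax":0,"ay":0,"az":0,"dx":3,"dy":0,"dz":0,"gripper":0},{"ax":0,"ay":0,"az":0,"dx":4,"dy":0,"dz":0,"gripper":0},{"ax":0,"ay":0,"az":0,"dx":4,"dy":0,"dz":0,"gripper":0},{"ax":0,"ay":0,"az":0,"dx":4,"dy":0,"dz":0,"gripper":0}]'; python3 - <<'E'
from h import *
c=snap('top','t7');c=snap('side','s7');o=robot.get_obs();print(o['position'],o['tool_rot'],o['ft_force'],o['moment'])
for n in'ts':
    I=load(n+'7')['img'][:,:,::-1];I=I[90:300,180:340] if n=='t' else I[160:360,290:560];cv2.imwrite('pics/z7%s.png'%n,cv2.resize(I,None,fx=2.8,fy=2.8,interpolation=cv2.INTER_CUBIC))
E
python3 - <<'E'
from mt import *
sheet('t7',zr=(.078,.105),xr=(.56,.658));sheet('s7',zr=(.078,.105),xr=(.56,.659))
E
```

```text
time: 9.35
position: [0.4759, 0.2589, 0.1045]
tool_rot: [0.988, 0.155, 0.0, -0.0]
ft_force: [-0.1, -0.3, -2.0]
grip_width: 0.0097
[0.47647603 0.25907647 0.10462669] [ 9.87876688e-01  1.55239426e-01  6.01617023e-04 -8.65889634e-05] [ 0.78697666  0.08115983 -1.80282303] [-0.04440024  0.12801196  0.00042642]
t7 n 1282 front 0.6578 yaw err deg [0.53 1.58] edges@mid 0.0567 0.1438 mid 0.1002 pitch deg -0.76 roll -0.11 z mid 0.0952 z front 0.0944
s7 n 2596 front 0.6587 yaw err deg [-27.74  27.55] edges@mid 0.0671 0.1322 mid 0.0997 pitch deg 0.07 roll 0.14 z mid 0.0961 z front 0.0961
```

View pics/z7s.png

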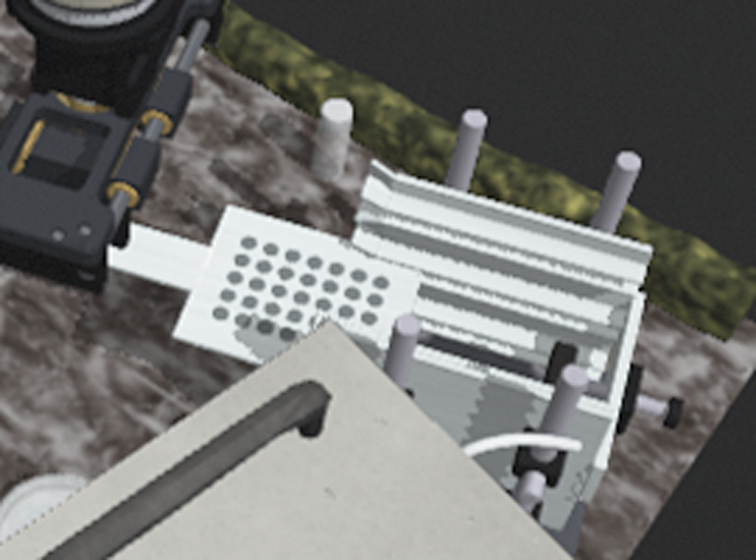

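View pics/z7t.png

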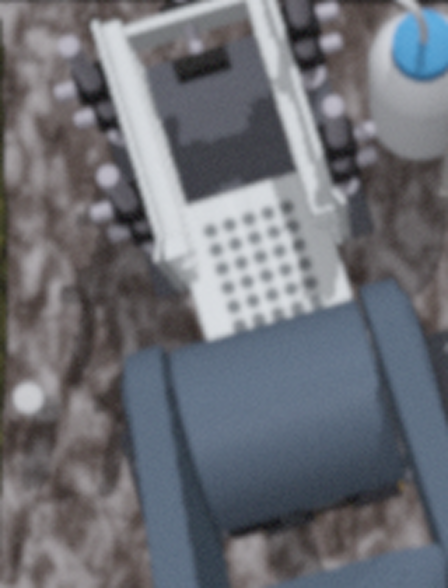

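```bash
python3 -m inch '[{"ax":0,"ay":0,"az":0,"dx":5,"dy":0,"dz":0,"gripper":0},{"ax":0,"ay":0,"az":0,"dx":6,"dy":0,"dz":0,"gripper":0},{"ax":0,"ay":0,"az":0,"dx":6,"dy":0,"dz":0,"gripper":0},{"ax":0,"ay":0,"az":0,"dx":6,"dy":0,"dz":0,"gripper":0}]'
```

```text
time: 9.85
position: [0.4982, 0.2661, 0.1046]
tool_rot: [0.988, 0.155, 0.0, -0.0]
ft_force: [0.1, -0.5, -2.7]
grip_width: 0.0096
```

```bash
python3 -m inch '[{"ax":0,"ay":0,"az":0,"dx":6,"dy":0,"dz":0,"gripper":0},{"ax":0,"ay":0,"az":0,"dx":6,"dy":0,"dz":0,"gripper":0},{"ax":0,"ay":0,"az":0,"dx":6,"dy":0,"dz":0,"gripper":0},{"ax":0,"ay":0,"az":0,"dx":6,"dy":0,"dz":0,"gripper":0}]'; python3 - <<'E'
from h import *
o=robot.get_obs();print(o['position'],o['tool_rot'],o['ft_force'],o['moment'])
p=o['position'];a=np.radians(17.8);print('rack x of front',p[0]*np.cos(a)+p[1]*np.sin(a)+.170-.6745)
c=snap('side','s8');c=snap('top','t8')
for n in'ts':
    I=load(n+'8')['img'][:,:,::-1];I=I[80:260,180:360] if n=='t' else I[160:360,290:560];cv2.imwrite('pics/z8%s.png'%n,cv2.resize(I,None,fx=2.8,fy=2.8,interpolation=cv2.INTER_CUBIC))
E
```

```text
time: 10.25
position: [0.5207, 0.2734, 0.1045]
tool_rot: [0.988, 0.155, -0.0, 0.0]
ft_force: [-0.3, 0.2, -2.7]
grip_width: 0.0095
[0.5207378  0.27337782 0.10450519] [ 9.87872315e-01  1.55268435e-01 -3.78115286e-05  5.51521479e-06] [-0.29918266  0.15594111 -2.74674676] [0.03848516 0.11630937 0.02489178]
rack x of front 0.07488008100802812
```

View pics/z8s.png

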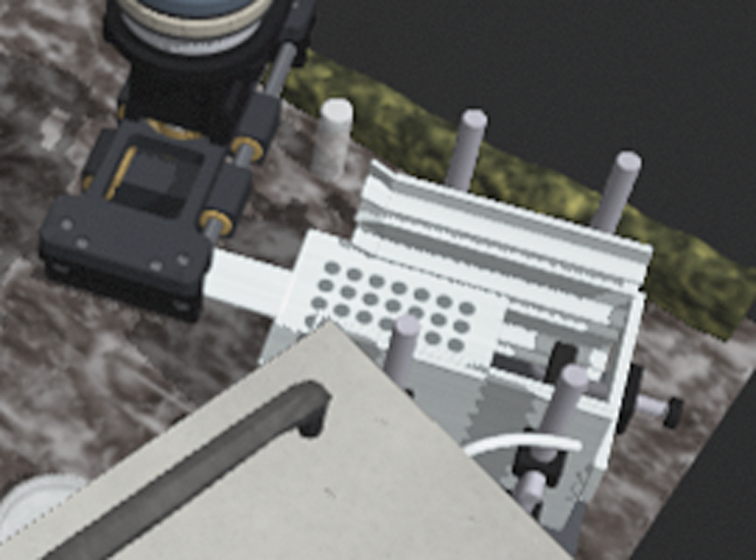

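View pics/z8t.png

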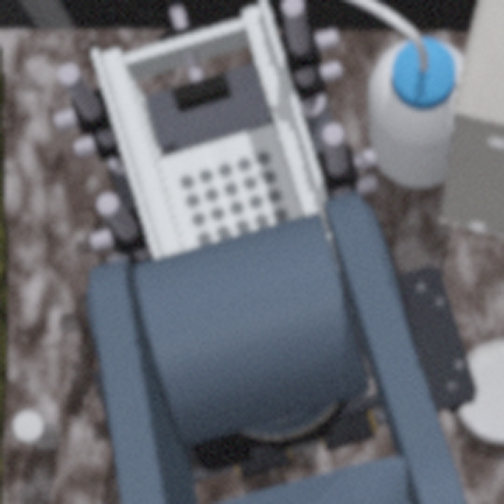

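```bash
python3 - <<'E'
from h import *
c=load('top0');P=cloud(c);m=(c['depth']>0)&(P[...,2]>.03)&(P[...,2]<.33)&(P[...,0]>.5)&(P[...,1]<.27)&(P[...,1]>.0)
a=np.radians(17.8);Q=P[m];x=Q[:,0]*np.cos(a)+Q[:,1]*np.sin(a)-.6745;y=-Q[:,0]*np.sin(a)+Q[:,1]*np.cos(a)-.101
# in rack frame: controller high points
for lo in np.arange(-.20,-.05,.01):
    k=(y>=lo)&(y<lo+.01)&(Q[:,2]>.1)
    if k.sum(): i=np.argmin(np.where(k,x,9));print(round(lo,3),'min x',x[i].round(4),'z',Q[i,2].round(3))
E
```

```text
-0.2 min x -0.0486 z 0.115
-0.19 min x -0.0429 z 0.215
-0.18 min x -0.0363 z 0.214
-0.17 min x -0.0272 z 0.124
-0.16 min x -0.0208 z 0.214
-0.15 min x -0.0151 z 0.239
-0.14 min x -0.0109 z 0.235
-0.13 min x -0.0024 z 0.216
-0.12 min x 0.0289 z 0.104
-0.11 min x 0.034 z 0.104
-0.1 min x 0.0428 z 0.102
-0.09 min x 0.0248 z 0.119
-0.08 min x 0.0187 z 0.119
-0.07 min x 0.0182 z 0.118
-0.06 min x -0.0144 z 0.125
-0.05 min x -0.0146 z 0.105
```

```bash
python3 -m inch '[{"ax":0,"ay":0,"az":0,"dx":3,"dy":0,"dz":0,"gripper":0},{"ax":0,"ay":0,"az":0,"dx":2,"dy":0,"dz":0,"gripper":0},{"ax":0,"ay":0,"az":0,"dx":1,"dy":0,"dz":0,"gripper":0}]'
```

```text
time: 10.65
position: [0.5261, 0.2751, 0.1046]
tool_rot: [0.988, 0.155, 0.0, -0.0]
ft_force: [-0.2, -0.9, -2.2]
grip_width: 0.0096
```

```bash
python3 -m inch '[{"ax":0,"ay":0,"az":0,"dx":1,"dy":0,"dz":0,"gripper":0},{"ax":0,"ay":0,"az":0,"dx":1,"dy":0,"dz":0,"gripper":0}]'
```

```text
time: 10.85
position: [0.5278, 0.2757, 0.1046]
tool_rot: [0.988, 0.155, -0.0, 0.0]
ft_force: [1.3, 0.2, -2.1]
grip_width: 0.0098
```

```bash
python3 -m inch '[{"ax":0,"ay":0,"az":0,"dx":1,"dy":0,"dz":0,"gripper":0},{"ax":0,"ay":0,"az":0,"dx":1,"dy":0,"dz":0,"gripper":0}]'
```

```text
time: 11.05
position: [0.5298, 0.2763, 0.1045]
tool_rot: [0.988, 0.155, -0.0, 0.0]
ft_force: [-0.2, -0.3, -1.6]
grip_width: 0.0094
```

```bash
python3 -m inch '[{"ax":0,"ay":0,"az":0,"dx":1,"dy":0,"dz":0,"gripper":0},{"ax":0,"ay":0,"az":0,"dx":1,"dy":0,"dz":0,"gripper":0}]'
```

```text
time: 11.25
position: [0.5318, 0.2769, 0.1045]
tool_rot: [0.988, 0.155, -0.0, -0.0]
ft_force: [-0.2, 0.3, -2.7]
grip_width: 0.0098
```

```bash
python3 -m inch '[{"ax":0,"ay":0,"az":0,"dx":1,"dy":0,"dz":0,"gripper":0},{"ax":0,"ay":0,"az":0,"dx":1,"dy":0,"dz":0,"gripper":0}]'
```

```text
time: 11.45
position: [0.5337, 0.2775, 0.1045]
tool_rot: [0.988, 0.155, -0.0, -0.0]
ft_force: [0.1, 0.1, -2.1]
grip_width: 0.01
```

```bash
python3 -m inch '[{"ax":0,"ay":0,"az":0,"dx":1,"dy":0,"dz":0,"gripper":0},{"ax":0,"ay":0,"az":0,"dx":1,"dy":0,"dz":0,"gripper":0}]'
```

```text
time: 11.65
position: [0.5356, 0.2782, 0.1045]
tool_rot: [0.988, 0.155, -0.0, -0.0]
ft_force: [-0.0, 0.1, -2.8]
grip_width: 0.0097
```

```bash
python3 -m inch '[{"ax":0,"ay":0,"az":0,"dx":1,"dy":0,"dz":0,"gripper":0}]'
```

```text
time: 11.75
position: [0.5365, 0.2785, 0.1045]
tool_rot: [0.988, 0.155, -0.0, -0.0]
ft_force: [-0.1, -0.5, -2.0]
grip_width: 0.0094
```

```bash
python3 -m inch '[{"ax":0,"ay":0,"az":0,"dx":1,"dy":0,"dz":0,"gripper":0}]'
```

```text
time: 11.85
position: [0.5374, 0.2788, 0.1045]
tool_rot: [0.988, 0.155, -0.0, 0.0]
ft_force: [0.6, -0.2, -2.2]
grip_width: 0.0099
```

```bash
python3 -m inch '[{"ax":0,"ay":0,"az":0,"dx":1,"dy":0,"dz":0,"gripper":0}]'
```

```text
time: 11.95
position: [0.5384, 0.2791, 0.1045]
tool_rot: [0.988, 0.155, -0.0, -0.0]
ft_force: [-0.6, -0.2, -2.1]
grip_width: 0.0099
```

```bash
python3 -m inch '[{"ax":0,"ay":0,"az":0,"dx":0,"dy":0,"dz":0.5,"gripper":0},{"ax":0,"ay":0,"az":0,"dx":0,"dy":0,"dz":0.5,"gripper":0}]'
```

```text
time: 12.15
position: [0.5383, 0.279, 0.1035]
tool_rot: [0.988, 0.155, -0.0, 0.0]
ft_force: [-0.1, 0.4, -1.7]
grip_width: 0.0095
```

```bash
python3 -m inch '[{"ax":0,"ay":0,"az":0,"dx":0,"dy":0,"dz":0.3,"gripper":0},{"ax":0,"ay":0,"az":0,"dx":0,"dy":0,"dz":0,"gripper":0}]'
```

```text
time: 12.35
position: [0.5382, 0.279, 0.1031]
tool_rot: [0.988, 0.155, -0.0, 0.0]
ft_force: [0.1, -0.1, -1.7]
grip_width: 0.0096
```

```bash
python3 -m inch '[{"ax":0,"ay":0,"az":0,"dx":0,"dy":0,"dz":0.3,"gripper":0},{"ax":0,"ay":0,"az":0,"dx":0,"dy":0,"dz":0,"gripper":0}]'
```

```text
time: 12.55
position: [0.5383, 0.279, 0.1029]
tool_rot: [0.988, 0.155, -0.0, 0.0]
ft_force: [0.2, -0.1, -2.6]
grip_width: 0.0098
```

```bash
python3 -m inch '[{"ax":0,"ay":0,"az":0,"dx":1,"dy":0,"dz":0,"gripper":0},{"ax":0,"ay":0,"az":0,"dx":0,"dy":0,"dz":0,"gripper":0}]'
```

```text
time: 12.75
position: [0.5396, 0.2794, 0.103]
tool_rot: [0.988, 0.155, 0.0, -0.0]
ft_force: [0.3, 0.2, -2.2]
grip_width: 0.0097
```

```bash
python3 -m inch '[{"ax":0,"ay":0,"az":0,"dx":1,"dy":0,"dz":0,"gripper":0},{"ax":0,"ay":0,"az":0,"dx":0,"dy":0,"dz":0,"gripper":0}]'
```

```text
time: 12.95
position: [0.5405, 0.2797, 0.103]
tool_rot: [0.988, 0.155, 0.0, -0.0]
ft_force: [-0.3, 0.8, -2.2]
grip_width: 0.0097
```

```bash
python3 -m inch '[{"ax":0,"ay":0,"az":0,"dx":1,"dy":0,"dz":0,"gripper":0},{"ax":0,"ay":0,"az":0,"dx":0,"dy":0,"dz":0,"gripper":0}]'
```

```text
time: 13.15
position: [0.5414, 0.28, 0.103]
tool_rot: [0.988, 0.155, 0.0, -0.0]
ft_force: [0.0, 0.4, -1.6]
grip_width: 0.0093
```

```bash
python3 -m inch '[{"ax":0,"ay":0,"az":0,"dx":1,"dy":0,"dz":0,"gripper":0},{"ax":0,"ay":0,"az":0,"dx":0,"dy":0,"dz":0,"gripper":0}]'
```

```text
time: 13.35
position: [0.5424, 0.2803, 0.103]
tool_rot: [0.988, 0.155, 0.0, -0.0]
ft_force: [-0.3, 0.1, -2.4]
grip_width: 0.0099
```

```bash
python3 -m inch '[{"ax":0,"ay":0,"az":0,"dx":1,"dy":0,"dz":0,"gripper":0},{"ax":0,"ay":0,"az":0,"dx":0,"dy":0,"dz":0,"gripper":0}]'
```

```text
time: 13.55
position: [0.5433, 0.2806, 0.103]
tool_rot: [0.988, 0.155, 0.0, -0.0]
ft_force: [-0.2, 0.1, -1.8]
grip_width: 0.0098
```

```bash
python3 -m inch '[{"ax":0,"ay":0,"az":0,"dx":1,"dy":0,"dz":0,"gripper":0},{"ax":0,"ay":0,"az":0,"dx":0,"dy":0,"dz":0,"gripper":0}]'
```

```text
time: 13.75
position: [0.5443, 0.2809, 0.103]
tool_rot: [0.988, 0.155, 0.0, -0.0]
ft_force: [-0.8, -0.4, -1.7]
grip_width: 0.01
```

```bash
python3 -m inch '[{"ax":0,"ay":0,"az":0,"dx":1,"dy":0,"dz":0,"gripper":0},{"ax":0,"ay":0,"az":0,"dx":0,"dy":0,"dz":0,"gripper":0}]'
```

```text
time: 13.95
position: [0.5452, 0.2812, 0.103]
tool_rot: [0.988, 0.155, 0.0, -0.0]
ft_force: [-0.5, -0.5, -1.9]
grip_width: 0.0097
```

```bash
python3 -m inch '[{"ax":0,"ay":0,"az":0,"dx":1,"dy":0,"dz":0,"gripper":0},{"ax":0,"ay":0,"az":0,"dx":0,"dy":0,"dz":0,"gripper":0}]'
```

```text
time: 14.15
position: [0.5462, 0.2816, 0.103]
tool_rot: [0.988, 0.155, 0.0, -0.0]
ft_force: [-0.1, 0.0, -1.9]
grip_width: 0.0095
```

```bash
python3 - <<'E'
from h import *
for n in('side','top'): c=snap(n,n[0]+'9')
for n in'ts':
    I=load(n+'9')['img'][:,:,::-1];I=I[80:260,180:360] if n=='t' else I[190:340,400:560];cv2.imwrite('pics/z9%s.png'%n,cv2.resize(I,None,fx=3,fy=3,interpolation=cv2.INTER_CUBIC))
E
```

```text
(no output)
```

View pics/z9s.png

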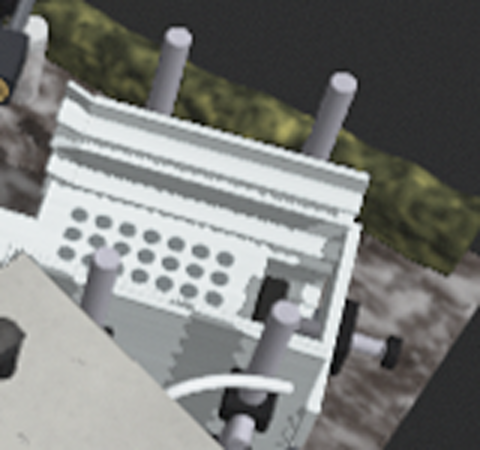

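View pics/z9t.png

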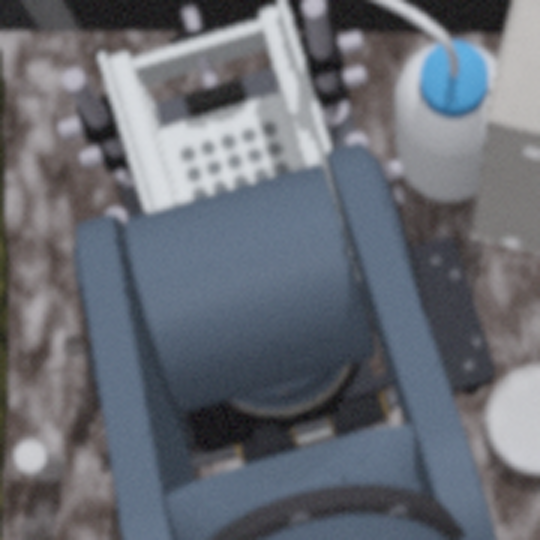

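```bash
python3 -m inch '[{"ax":0,"ay":0,"az":0,"dx":0.7,"dy":0,"dz":0,"gripper":0},{"ax":0,"ay":0,"az":0,"dx":0,"dy":0,"dz":0,"gripper":0}]'
```

```text
time: 14.45
position: [0.5465, 0.2817, 0.1029]
tool_rot: [0.988, 0.155, -0.0, 0.0]
ft_force: [-0.4, -0.2, -1.4]
grip_width: 0.0097
```

```bash
python3 -m inch '[{"ax":0,"ay":0,"az":0,"dx":0.7,"dy":0,"dz":0,"gripper":0},{"ax":0,"ay":0,"az":0,"dx":0,"dy":0,"dz":0,"gripper":0}]'
```

```text
time: 14.65
position: [0.5467, 0.2818, 0.1028]
tool_rot: [0.988, 0.155, -0.001, 0.0]
ft_force: [-1.2, -1.1, -1.7]
grip_width: 0.0097
```

```bash
python3 -m inch '[{"ax":0,"ay":0,"az":0,"dx":0.7,"dy":0,"dz":0,"gripper":0},{"ax":0,"ay":0,"az":0,"dx":0,"dy":0,"dz":0,"gripper":0}]'
```

```text
time: 14.85
position: [0.547, 0.2819, 0.1028]
tool_rot: [0.988, 0.155, -0.001, 0.0]
ft_force: [-3.4, -0.4, 0.2]
grip_width: 0.0098
```

```bash
python3 -m inch '[{"ax":0,"ay":0,"az":0,"dx":0.7,"dy":0,"dz":0,"gripper":0},{"ax":0,"ay":0,"az":0,"dx":0,"dy":0,"dz":0,"gripper":0}]'
```

```text
time: 15.05
position: [0.5472, 0.282, 0.1027]
tool_rot: [0.988, 0.155, -0.002, 0.0]
ft_force: [-5.0, -1.1, 0.1]
grip_width: 0.0097
```

```bash
python3 -m inch '[{"ax":0,"ay":0,"az":0,"dx":0.7,"dy":0,"dz":0,"gripper":0},{"ax":0,"ay":0,"az":0,"dx":0,"dy":0,"dz":0,"gripper":0}]'; python3 - <<'E'
from h import *
c=snap('side','s10');o=robot.get_obs();print(o['ft_force'],o['moment'])
E
```

```text
time: 15.25
position: [0.5473, 0.282, 0.1026]
tool_rot: [0.988, 0.155, -0.002, 0.0]
ft_force: [-6.2, -3.0, 1.3]
grip_width: 0.0096
[-6.42793701 -1.88194637  0.31177986] [-2.77974595e-01  8.39606895e-01  2.06722082e-04]
```

```bash
python3 -m inch '[{"ax":0,"ay":0,"az":0,"dx":0.7,"dy":0,"dz":0,"gripper":0},{"ax":0,"ay":0,"az":0,"dx":0,"dy":0,"dz":0,"gripper":0}]'; python3 - <<'E'
from h import *
o=robot.get_obs();print(o['ft_force'],o['moment'],o['position'],o['tool_rot'])
E
```

```text
time: 15.5
position: [0.5475, 0.2821, 0.1025]
tool_rot: [0.988, 0.155, -0.003, 0.0]
ft_force: [-7.4, -1.8, 1.4]
grip_width: 0.0095
[-7.41269763 -1.81320119  1.37625312] [-0.34001141  0.96194857 -0.0401998 ] [0.54748823 0.28210726 0.10252864] [ 9.87850159e-01  1.55384082e-01 -2.76452211e-03  4.56782850e-04]
```

```bash
python3 - <<'E'
from h import *
a=cv2.resize(load('s10')['img'][240:310,440:530,::-1],None,fx=7,fy=7,interpolation=cv2.INTER_CUBIC);cv2.imwrite('pics/z10.png',a)
c=load('s10');P=cloud(c);a=np.radians(17.8)
x=P[...,0]*np.cos(a)+P[...,1]*np.sin(a)-.6745;y=-P[...,0]*np.sin(a)+P[...,1]*np.cos(a)-.1
for v in range(276,298,2): print(v,[(u,int(1000*x[v,u]),int(1000*y[v,u]),int(1000*P[v,u,2]),int(c['img'][v,u].mean())) for u in range(472,500,2)])
E
```

```text
276 [(472, 79, 25, 92, 217), (474, 82, 26, 92, 126), (476, 84, 25, 94, 126), (478, 87, 25, 95, 163), (480, 90, 29, 92, 231), (482, 92, 28, 95, 229), (484, 95, 29, 94, 227), (486, 98, 31, 93, 227), (488, 101, 32, 93, 230), (490, 104, 38, 87, 144), (492, 106, 37, 89, 180), (494, 109, 39, 88, 215), (496, 112, 39, 90, 234), (498, 114, 40, 89, 230)]
278 [(472, 80, 22, 91, 226), (474, 82, 21, 94, 164), (476, 85, 24, 91, 143), (478, 88, 24, 93, 173), (480, 90, 24, 94, 229), (482, 93, 24, 95, 229), (484, 96, 26, 94, 229), (486, 99, 28, 93, 228), (488, 101, 28, 95, 228), (490, 106, 48, 68, 112), (492, 108, 48, 70, 118), (494, 111, 47, 72, 112), (496, 113, 39, 84, 133), (498, 115, 36, 89, 148)]
280 [(472, 81, 17, 93, 214), (474, 83, 16, 96, 204), (476, 86, 20, 93, 235), (478, 89, 20, 93, 230), (480, 91, 20, 94, 227), (482, 94, 22, 94, 228), (484, 97, 22, 94, 228), (486, 99, 25, 92, 228), (488, 102, 25, 94, 225), (490, 107, 47, 64, 121), (492, 109, 48, 65, 119), (494, 112, 48, 67, 117), (496, 115, 47, 69, 118), (498, 118, 49, 67, 117)]
282 [(472, 81, 15, 92, 122), (474, 84, 13, 95, 127), (476, 
[... 2033 characters left out ...]
 (474, 86, -36, 140, 217), (476, 91, -2, 92, 226), (478, 94, -1, 92, 220), (480, 96, -1, 93, 218), (482, 99, 0, 93, 154), (484, 102, 1, 92, 148), (486, 104, -5, 103, 28), (488, 106, -4, 104, 44), (490, 102, -64, 191, 109), (492, 104, -65, 193, 196), (494, 106, -63, 192, 191), (496, 109, -63, 193, 192), (498, 111, -63, 194, 194)]
296 [(472, 84, -48, 152, 170), (474, 87, -40, 141, 193), (476, 89, -39, 141, 223), (478, 92, -39, 142, 229), (480, 94, -35, 138, 213), (482, 100, -3, 93, 203), (484, 102, -2, 93, 121), (486, 104, -10, 105, 29), (488, 107, -7, 103, 58), (490, 103, -67, 191, 85), (492, 105, -68, 194, 141), (494, 107, -66, 192, 187), (496, 109, -68, 195, 193), (498, 111, -66, 194, 192)]
```

View pics/z10.png

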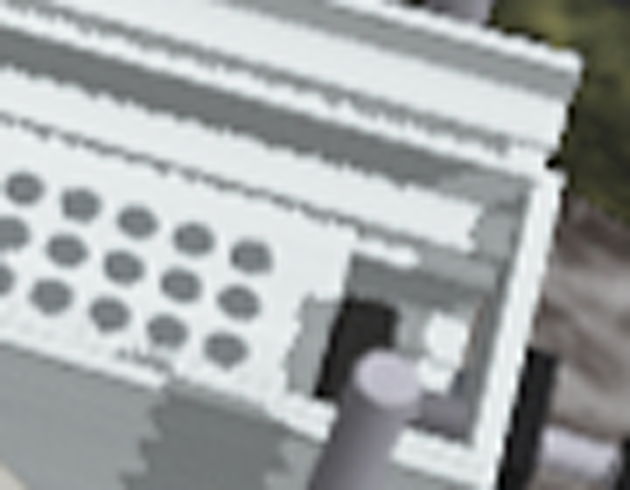

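```bash
python3 -m inch '[{"ax":0,"ay":0,"az":0,"dx":0.7,"dy":0,"dz":0,"gripper":0},{"ax":0,"ay":0,"az":0,"dx":0.3,"dy":0,"dz":0,"gripper":0},{"ax":0,"ay":0,"az":0,"dx":0,"dy":0,"dz":0,"gripper":0}]'
```

```text
time: 15.8
position: [0.5476, 0.2822, 0.1025]
tool_rot: [0.988, 0.155, -0.004, 0.001]
ft_force: [-8.6, -2.6, 1.7]
grip_width: 0.01
```

```bash
python3 -m inch '[{"ax":0,"ay":0,"az":0,"dx":0,"dy":0,"dz":0,"gripper":0}]'
```

```text
time: 15.9
position: [0.5476, 0.2822, 0.1025]
tool_rot: [0.988, 0.155, -0.004, 0.001]
ft_force: [-8.4, -3.4, 1.7]
grip_width: 0.0097
```

```bash
python3 -m inch '[{"ax":0,"ay":0,"az":0,"dx":0.6,"dy":0,"dz":0,"gripper":0},{"ax":0,"ay":0,"az":0,"dx":0.4,"dy":0,"dz":0,"gripper":0},{"ax":0,"ay":0,"az":0,"dx":0,"dy":0,"dz":0,"gripper":0}]'
```

```text
time: 16.2
position: [0.5477, 0.2823, 0.1024]
tool_rot: [0.988, 0.155, -0.005, 0.001]
ft_force: [-9.0, -3.3, 2.8]
grip_width: 0.0097
```

```bash
python3 -m inch '[{"ax":0,"ay":0,"az":0,"dx":0,"dy":0,"dz":0,"gripper":0},{"ax":0,"ay":0,"az":0,"dx":0,"dy":0,"dz":0,"gripper":0}]'; python3 - <<'E'
from h import *
o=robot.get_obs();print(o['ft_force'],o['moment'],o['position'],o['tool_rot'])
E
```

```text
time: 16.4
position: [0.5478, 0.2823, 0.1024]
tool_rot: [0.988, 0.155, -0.004, 0.001]
ft_force: [-9.9, -3.6, 2.9]
grip_width: 0.0101
[-9.94808719 -3.55884226  2.93066701] [-0.44773608  1.27658057 -0.06913472] [0.54777655 0.28227135 0.10243647] [ 9.87838881e-01  1.55415844e-01 -4.44281419e-03  7.22672947e-04]
```

```bash
python3 -m inch '[{"ax":0,"ay":0,"az":0,"dx":0.4,"dy":0,"dz":0,"gripper":0},{"ax":0,"ay":0,"az":0,"dx":0.3,"dy":0,"dz":0,"gripper":0},{"ax":0,"ay":0,"az":0,"dx":0,"dy":0,"dz":0,"gripper":0},{"ax":0,"ay":0,"az":0,"dx":0,"dy":0,"dz":0,"gripper":0}]'; python3 -m inch '[{"ax":0,"ay":0,"az":0,"dx":0,"dy":0,"dz":0,"gripper":0},{"ax":0,"ay":0,"az":0,"dx":0,"dy":0,"dz":0,"gripper":0},{"ax":0,"ay":0,"az":0,"dx":0,"dy":0,"dz":0,"gripper":0}]'
```

```text
time: 16.8
position: [0.5478, 0.2823, 0.1024]
tool_rot: [0.988, 0.155, -0.005, 0.001]
ft_force: [-11.6, -4.0, 3.8]
grip_width: 0.0094
time: 17.1
position: [0.5478, 0.2823, 0.1024]
tool_rot: [0.988, 0.155, -0.005, 0.001]
ft_force: [-10.7, -3.6, 3.2]
grip_width: 0.0097
```

```bash
python3 -m inch '[{"ax":0,"ay":0,"az":0,"dx":-1,"dy":0,"dz":0,"gripper":0},{"ax":0,"ay":0,"az":0,"dx":-1,"dy":0,"dz":0,"gripper":0},{"ax":0,"ay":0,"az":0,"dx":0,"dy":0,"dz":0,"gripper":0},{"ax":0,"ay":0,"az":0,"dx":0,"dy":0,"dz":0,"gripper":0}]'
```

```text
time: 17.5
position: [0.5475, 0.2822, 0.1025]
tool_rot: [0.988, 0.155, -0.003, 0.001]
ft_force: [-7.5, -2.5, 2.2]
grip_width: 0.0097
```

```bash
python3 -m inch '[{"ax":0,"ay":0,"az":0,"dx":-0.8,"dy":0,"dz":0,"gripper":0},{"ax":0,"ay":0,"az":0,"dx":0,"dy":0,"dz":0,"gripper":0},{"ax":0,"ay":0,"az":0,"dx":0,"dy":0,"dz":0,"gripper":0}]'
```

```text
time: 17.8
position: [0.5475, 0.2821, 0.1026]
tool_rot: [0.988, 0.155, -0.003, 0.0]
ft_force: [-5.5, -2.8, 0.5]
grip_width: 0.0094
```

```bash
python3 -m inch '[{"ax":0,"ay":0,"az":0,"dx":-0.8,"dy":0,"dz":0,"gripper":0},{"ax":0,"ay":0,"az":0,"dx":-0.8,"dy":0,"dz":0,"gripper":0},{"ax":0,"ay":0,"az":0,"dx":0,"dy":0,"dz":0,"gripper":0},{"ax":0,"ay":0,"az":0,"dx":0,"dy":0,"dz":0,"gripper":0}]'
```

```text
time: 18.2
position: [0.5473, 0.282, 0.1027]
tool_rot: [0.988, 0.155, -0.001, 0.0]
ft_force: [-5.3, -1.9, 0.0]
grip_width: 0.0097
```

```bash
python3 -m inch '[{"ax":0,"ay":0,"az":0,"dx":-0.8,"dy":0,"dz":0,"gripper":0},{"ax":0,"ay":0,"az":0,"dx":0,"dy":0,"dz":0,"gripper":0},{"ax":0,"ay":0,"az":0,"dx":0,"dy":0,"dz":0,"gripper":0}]'
```

```text
time: 18.5
position: [0.5472, 0.2819, 0.1028]
tool_rot: [0.988, 0.155, -0.001, 0.0]
ft_force: [-4.6, -0.3, -1.7]
grip_width: 0.0093
```

```bash
python3 -m inch '[{"ax":0,"ay":0,"az":0,"dx":-0.7,"dy":0,"dz":0,"gripper":0},{"ax":0,"ay":0,"az":0,"dx":0,"dy":0,"dz":0,"gripper":0},{"ax":0,"ay":0,"az":0,"dx":0,"dy":0,"dz":0,"gripper":0}]'
```

```text
time: 18.8
position: [0.547, 0.2818, 0.1029]
tool_rot: [0.988, 0.155, 0.0, -0.0]
ft_force: [-3.7, -0.3, -2.4]
grip_width: 0.0095
```

```bash
python3 -m inch '[{"ax":0,"ay":0,"az":0,"dx":0,"dy":0,"dz":0,"gripper":20},{"ax":0,"ay":0,"az":0,"dx":0,"dy":0,"dz":0,"gripper":30},{"ax":0,"ay":0,"az":0,"dx":0,"dy":0,"dz":0,"gripper":40},{"ax":0,"ay":0,"az":0,"dx":0,"dy":0,"dz":0,"gripper":40},{"ax":0,"ay":0,"az":0,"dx":0,"dy":0,"dz":0,"gripper":40}]'; python3 - <<'E'
from h import *
c=snap('wrist','w11');snap('side','s11');o=robot.get_obs();print(o['ft_force'],o['moment'])
cv2.imwrite('pics/z11.png',cv2.resize(load('s11')['img'][170:340,330:560,::-1],None,fx=3.4,fy=3.4,interpolation=cv2.INTER_CUBIC))
E
```

```text
time: 19.3
position: [0.5476, 0.282, 0.1033]
tool_rot: [0.988, 0.155, 0.001, -0.0]
ft_force: [-0.2, -0.2, -0.4]
grip_width: 0.0333
[ 0.57805958 -0.99629658  0.05846396] [ 0.00836172  0.02209186 -0.03758672]
```

View pics/w11.png

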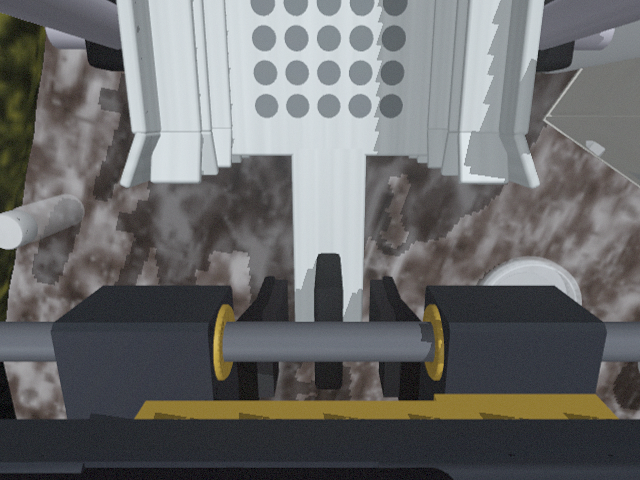

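View pics/z11.png

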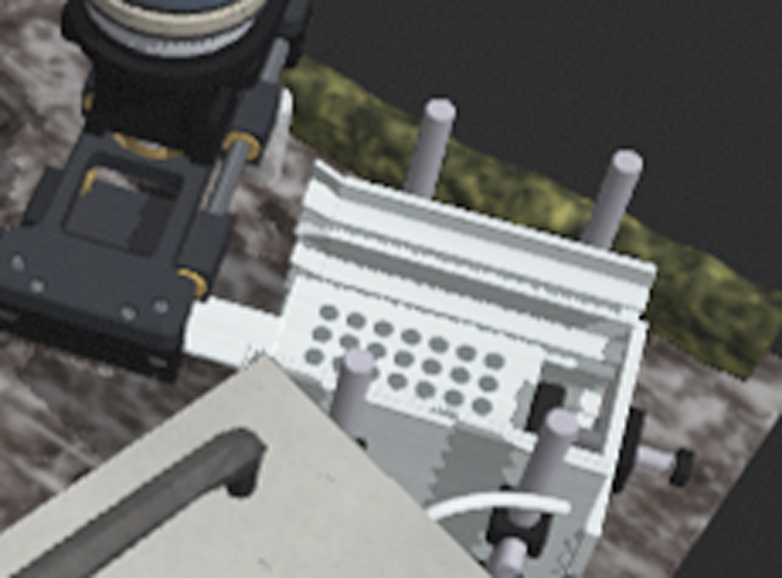

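```bash
python3 -m inch '[{"ax":0,"ay":0,"az":0,"dx":0,"dy":0,"dz":-5,"gripper":40},{"ax":0,"ay":0,"az":0,"dx":0,"dy":0,"dz":-15,"gripper":40},{"ax":0,"ay":0,"az":0,"dx":0,"dy":0,"dz":-25,"gripper":40},{"ax":0,"ay":0,"az":0,"dx":0,"dy":0,"dz":-35,"gripper":40},{"ax":0,"ay":0,"az":0,"dx":-10,"dy":0,"dz":-40,"gripper":40},{"ax":0,"ay":0,"az":0,"dx":-30,"dy":0,"dz":-20,"gripper":40},{"ax":0,"ay":0,"az":0,"dx":-30,"dy":0,"dz":0,"gripper":40},{"ax":0,"ay":0,"az":0,"dx":0,"dy":0,"dz":0,"gripper":40}]'; python3 -m inch '[{"ax":0,"ay":0,"az":0,"dx":0,"dy":0,"dz":0,"gripper":40},{"ax":0,"ay":0,"az":0,"dx":0,"dy":0,"dz":0,"gripper":40},{"ax":0,"ay":0,"az":0,"dx":0,"dy":0,"dz":0,"gripper":40}]';python3 - <<'E'
from h import *
snap('wrist','w12');snap('side','s12');snap('top','t12')
c=load('s12');P=cloud(c);a=np.radians(17.8)
x=P[...,0]*np.cos(a)+P[...,1]*np.sin(a)-.6745;y=-P[...,0]*np.sin(a)+P[...,1]*np.cos(a)-.1
for f in('s10','s12'):
    c=load(f);P=cloud(c);x=P[...,0]*np.cos(a)+P[...,1]*np.sin(a)-.6745;g=c['img'].mean(-1)
    print(f,[[(u,int(g[v,u]),round(1000*x[v,u])) for u in range(484,491)] for v in(286,290,292)])
t0=load('top0')['img'];t=load('t12')['img']
def cen(c,box,thr=170):
    u0,v0,w,h=box;m=(c[v0:v0+h,u0:u0+w].min(-1)>thr);v,u=np.nonzero(m);return u.mean()+u0,v.mean()+v0,m.sum()
for n,b in dict(dish=(338,198,45,45),pot=(410,208,32,32),vial=(182,224,18,18)).items(): print(n,cen(t0,b),cen(t,b))
cv2.imwrite('pics/z12.png',cv2.resize(load('s12')['img'][170:340,330:560,::-1],None,fx=3.4,fy=3.4,interpolation=cv2.INTER_CUBIC))
E
```

```text
time: 20.2
position: [0.4761, 0.2595, 0.244]
tool_rot: [0.988, 0.156, -0.001, 0.0]
ft_force: [0.2, -0.4, 0.7]
grip_width: 0.0351
time: 20.5
position: [0.4813, 0.2606, 0.2427]
tool_rot: [0.988, 0.155, 0.0, -0.0]
ft_force: [0.3, 1.5, -0.2]
grip_width: 0.0348
s10 [[(484, 157, 99), (485, 161, 101), (486, 150, 102), (487, 84, 103), (488, 27, 104), (489, 42, 105), (490, 44, 107)], [(484, 161, 101), (485, 151, 102), (486, 79, 103), (487, 28, 104), (488, 45, 105), (489, 43, 107), (490, 43, 108)], [(484, 157, 101), (485, 125, 103), (486, 27, 104), (487, 36, 105), (488, 44, 106), (489, 45, 107), (490, 89, 108)]]
s12 [[(484, 160, 99), (485, 162, 101), (486, 141, 102), (487, 28, 103), (488, 39, 104), (489, 45, 105), (490, 48, 107)], [(484, 163, 101), (485, 141, 102), (486, 27, 103), (487, 41, 104), (488, 48, 105), (489, 43, 107), (490, 42, 108)], [(484, 150, 101), (485, 69, 103), (486, 32, 103), (487, 43, 105), (488, 45, 106), (489, 44, 107), (490, 89, 109)]]
dish (np.float64(360.26588983050846), np.float64(219.2987288135593), np.int64(944)) (np.float64(367.7991266375546), np.float64(216.85371179039302), np.int64(458))
pot (np.float64(425.63820224719103), np.float64(222.85393258426967), np.int64(445)) (np.float64(425.6533333333333), np.float64(222.79333333333332), np.int64(450))
vial (np.float64(189.68421052631578), np.float64(231.5), np.int64(76)) (np.float64(189.62962962962962), np.float64(231.45679012345678), np.int64(81))
```

View pics/z12.png

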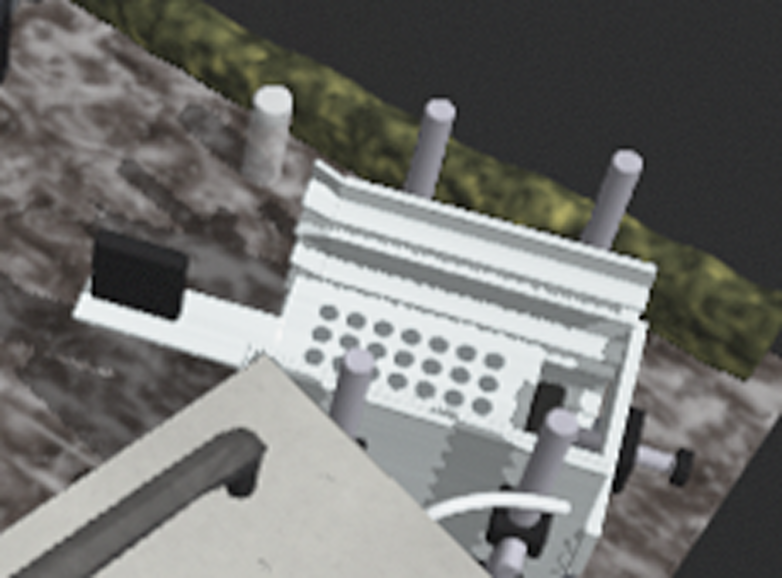

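View pics/w12.png

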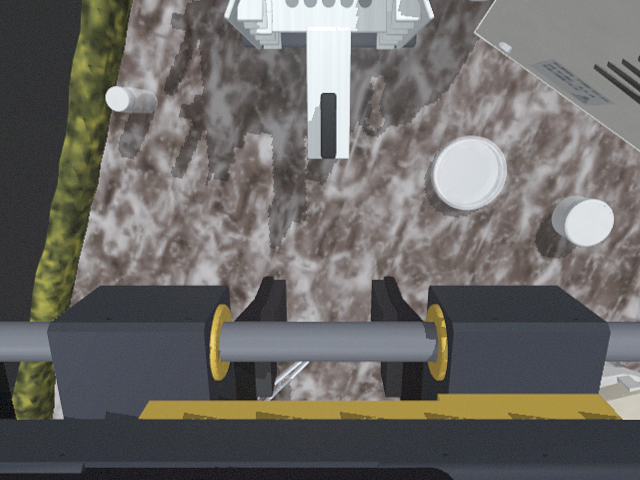

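View pics/t12.png

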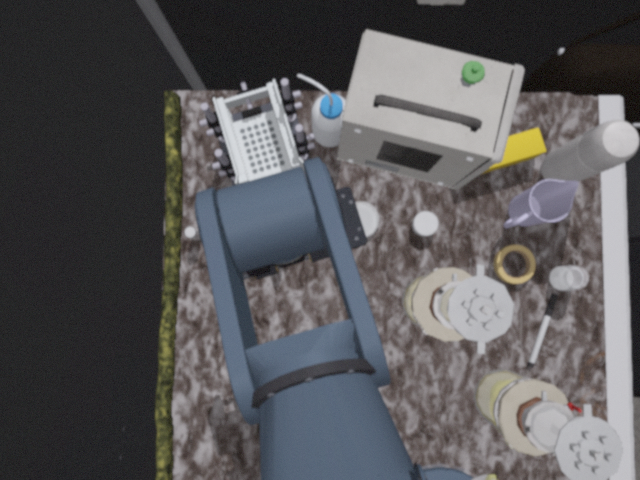

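```bash
python3 - <<'E'
from h import *
print('dish w12',onz(load('w12'),469,173,.012).round(4),'top0',onz(load('top0'),360.3,219.3,.012).round(4))
print(robot.hand_in())
E
```

```text
dish w12 [0.5437 0.1451 0.012 ] top0 [0.541  0.1435 0.012 ]
the job is handed in; nothing more can be done
None
```

The perforated tray is in the middle rail pair, sheet first with the handle outside and its rear edge against the rubber stop. I handed the job in at about 20.6 s, and no verdict was reported.

- **Grasp and entry:** I gripped the fin at 50 N and lifted the tray. I turned it to the rack's yaw of about 17.8° and slid it in; no contact force showed above the noise before the stop.
- **Stop and press:** I felt the stop with the tray's edge at about x = 102 mm in the rack. I pressed until the wrist reading along the rails held at about 11 to 12 N for around half a second. Part of that reading was probably rail friction, so I estimate the stop itself felt about 10 N. The highest force on the rack was roughly 13 N in total.
- **Release:** I eased off to about 4 N, opened the gripper, rose straight up and backed away.

**Last checks:**
- The side view shows the tray's edge at the pad face, and it had not visibly moved after the release.
- The wrist view shows the handle outside and the gripper clear of everything.
- The vial and pot are at the same pixels as at the start.
- The arm partly hid the dish in the last top view, so that comparison failed. From the wrist view it is within 3 mm of its first position, about the calibration error.

My first two move commands were refused as invalid because I left out some fields. Nothing moved.

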